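# Put the parts counter's drawer unit back in order

### The arm

A 7-joint arm with a two-finger parallel gripper is mounted at the origin on the work surface. World frame = base frame: x ahead of the robot, y to its left, z up, the work surface at z = 0. Lengths are in m, angles in degrees, forces in N, time in s.
With the tool pointing down it reaches from about 0.4 to 0.85 m from the base axis. Payload 6.9 kg.
Tool frame: the origin (TCP) lies at the very end of the fingers, on their centre line; the grasp point (between the pads) lies 19 mm behind it; z points along the fingers, x is the direction in which the jaws open and shut, and the axes are right-handed (so a half turn about z gives the same grasp; the last joint's range is limited). The gripper opens to 85 mm and grips with 20 to 120 N. Pads are 22 mm wide; open, the fingers measure 114 mm over their backs; the gripper's body (76 mm by 85 mm) begins 54 mm behind the grasp point. The pads swing forward as they close: fully open they stand 13 mm farther back than shut.
Start: joints at [-60.304, 29.078, -13.613, 85.955, 7.202, 65.827, -8.869], TCP at [0.251, 0.572, 0.231] pointing down, gripper open.
Joint ranges: [-176.47, 176.47], [-13.61, 117.27], [-81.72, 77.17], [0.22, 143.17], [-87.28, 267.28], [10, 112.55], [-165.47, 165.47]. Speed limits (degrees/s): [136.94, 136.94, 180, 180, 180, 180, 180].

### API

Orientations are given as a 3x3 rotation matrix whose columns are the frame's x, y, z axes.
In Python, from rig import sensors, cams, manip gives the robot as it stands.
- The arm moves only by the tool apply_moves, never from a script. Its argument "series" is a list of rows, each a list of 6 numbers: the shift along the tool's x, y, z in mm, then the turn, a rotation vector about the tool's x, y, z in degrees. In form: [[tx, ty, tz, wx, wy, wz], ...]. A call has exactly 5 rows; each row shifts and turns the commanded pose from where the row before left it, along the tool's axes as they then stand; what a row does not reach is not made up. A row lasts 1/12 s, in which the tool goes at most 41.7 mm and 7.16 degrees, less where a joint would pass 70% of its speed; a pose out of reach is approached as far as the arm can. A call with a gripper value outside its range is refused whole. "fingers" is the gripper command: -1 is shut, 1 is fully open, values between are in proportion, set as the call begins (left out, the last holds). The fingers move at their own pace and stop on an object; "newtons" is the grip in N (left out, the last holds). Time passes only in rows, so rows that do not move let the fingers close, or fill a call up. It gives the time, the measured TCP pose, the force and the opening at its end, in the units of the state.
- sensors.read_state(): the state, without advancing time (a new reading comes with each control period).
- cams.capture(name): name is "scene" or "top" or "wrist"; returns a dict with "img" (480x640x3 uint8, red, green, blue), "range_z" (480x640 float32, m along the optical axis (not along the pixel's ray), 0 where there is no reading), "camera_matrix" (3x3 intrinsics, pixels), "extrinsics" (4x4, takes a point from camera to world coordinates). Camera axes: x right, y up, looking along -z (the intrinsics and any distortion apply to the point x, -y, -z); pixel columns grow to the right and rows downward; lengths in m; the calibration is good to about 2 mm. A picture is of the moment at which its call begins.
- manip.finish_job(): hands the job in, once; it reports no verdict.
The state is a dict: "clock": time; "q": joint angles; "dq": joint speeds; "tau": joint torques, N m; "eef_pos": TCP position; "tool_rot": TCP orientation; "force": force on the tool from outside, world axes, zero at the start; "wrist_torque": the same for the moment, N m; "opening": finger opening in m.
Only numpy, scipy, OpenCV 4.12 (cv2) and the standard library are available. Lean on these libraries where they do the work, as an engineer would, in place of code of your own. Each camera call takes 0.05 s, during which the arm holds its last target.

### The job

Two of the three drawers in the plywood unit on the parts counter were put back the wrong way round, so they stick out: slide each one out, turn it end for end and slide it fully home into a bay, right way up and with its pull facing out. The paste jars left about on the counter belong on top of the unit: stand every one of them there upright. Leave the drawer that is already right and the oil filter, bearing and carton where they are.

Things in the scene. Friction and masses are not known exactly. Their poses are not given: they have to be found in the camera images.
- unit: Plywood drawer unit screwed to the counter, 116 deep (x) x 263 wide (y) x 48 mm high; origin under its centre, z up, front faces its own -x (towards the robot). Three bays side by side, centred at y = -80, 0 and +80 mm, each 57 wide, 38 high and 110 mm deep, open at the front only (front face x = -58 mm, back wall x = +52 mm), with the counter as floor.
- unit_bay (a point): Point in the middle bay of the unit, 17 mm above the counter, where the body centre of a drawer lies when it is home (x = -3 mm in the unit's frame): its body's front is flush with the front face and only the pull stands out. The same holds 80 mm to either side for the other bays.
- unit_top (a point): Centre of the unit's flat top, 48 mm above the counter. The top is 116 x 263 mm with a lip 7 mm high and 5 mm thick along the back and both sides, none in front.
- drawer1_mid (a point): Centre, half-way up, of the body of grey plastic drawer 1: open-topped body 110 long (x) x 52 wide (y) x 34 high mm, walls 3 mm, about 0.16 kg, standing on the counter; z up, -x points out of its front, where the pull is; the other end is plain. Starts in a bay back to front: its pull is inside against the back wall and its plain end sticks out 26 mm.
- drawer2_mid (a point): Centre, half-way up, of the body of grey plastic drawer 2: open-topped body 110 long (x) x 52 wide (y) x 34 high mm, walls 3 mm, about 0.16 kg, standing on the counter; z up, -x points out of its front, where the pull is; the other end is plain. Starts in a bay back to front: its pull is inside against the back wall and its plain end sticks out 26 mm.
- drawer3_mid (a point): Centre, half-way up, of the body of grey plastic drawer 3: open-topped body 110 long (x) x 52 wide (y) x 34 high mm, walls 3 mm, about 0.16 kg, standing on the counter; z up, -x points out of its front, where the pull is; the other end is plain. Starts the right way round, home in a bay: leave it alone.
- drawer1_pull (a point): Middle of the pull of drawer 1, 68 mm in front of the body's centre and 2 mm lower. The pull is a moulded loop 30 mm wide that reaches 26 mm beyond the body's front, 6 to 24 mm above the counter.
- drawer2_pull (a point): Middle of the pull of drawer 2, 68 mm in front of the body's centre and 2 mm lower. The pull is a moulded loop 30 mm wide that reaches 26 mm beyond the body's front, 6 to 24 mm above the counter.
- jar1_mid (a point): Centre, half-way up, of a round screw-top jar (white body, black lid), 42 mm across, 56 mm tall, about 0.11 kg, point z along its axis towards the lid. May be absent (then None). Starts upright on the counter.
- jar2_mid (a point): Centre, half-way up, of a round screw-top jar (white body, black lid), 42 mm across, 56 mm tall, about 0.11 kg, point z along its axis towards the lid. May be absent (then None). Starts upright on the counter.
- jar3_mid (a point): Centre, half-way up, of a round screw-top jar (white body, black lid), 42 mm across, 56 mm tall, about 0.11 kg, point z along its axis towards the lid. May be absent (then None). Starts upright on the counter.
- jar4_mid (a point): Centre, half-way up, of a round screw-top jar (white body, black lid), 42 mm across, 56 mm tall, about 0.11 kg, point z along its axis towards the lid. May be absent (then None). Starts upright on the counter.
- filter: Bystander: white oil filter canister, 76 mm across, 88 mm tall, standing on the counter; origin under its centre.
- bearing: Bystander: steel ball bearing lying flat, 72 mm across, 17 mm high; origin under its centre.
- carton: Bystander: small closed carton 110 x 160 x 70 mm high; origin under its centre.
Mind the look-alikes: they are no part of the job. What is shaped like the part that bears jar3_mid but blue is not meant. What is shaped like the part that bears jar4_mid but pink is not meant.

How it is judged:
By the outcome, as a careful person would: the job done as asked, in the order asked, and still so for the second after the job is handed in, with the robot touching nothing.
Of jar1, jar2, jar3, jar4 only 2 to 4 are there at a start; the rules pass over those that are not, and their reading is None.
At some moment in a run one of jar1, jar2, jar3, jar4 may be knocked a few centimetres aside while the robot is not near it.
Once in a run the grip may slacken for a moment while it holds something.
It also fails if it takes over 210 s, if anything falls off the work surface, if the arm or the gripper's body presses on something with over 40 N, if the wrist force passes 120 N, or if a joint passes its speed limit or range.

## Working session

There is one attempt and no reset: what is moved stays moved. The work goes in short steps, Python scripts to look and compute and a tool call to move; the robot and the scene stay as the last step left them, time stands still between calls to the robot, and variables do not carry over. Pictures are saved under pics/ and viewed, and the job is handed in when it is done.

Besides the shell and the picture viewer there is one more tool, called after "Call:" by a JSON object that holds its "api" and its "payload". apply_moves: Moves the arm, as the interface text tells. Its arguments: {"type":"object","properties":{"series":{"type":"array","items":{"type":"array","items":{"type":"number"}}},"fingers":{"type":"number"},"newtons":{"type":"number"}},"required":["series"]}

I'll start by looking at the scene.

```bash
ls -la; mkdir -p pics; python3 - <<'E'
from rig import sensors, cams, manip
import cv2,numpy as np
s=sensors.read_state()
for k,v in s.items(): print(k,np.round(v,3).tolist())
for n in ["scene","top","wrist"]:
    c=cams.capture(n); cv2.imwrite(f"pics/{n}0.png",c["img"][:,:,::-1]); np.savez(f"/tmp/{n}0.npz",**c)
    print(n,np.round(c["camera_matrix"],1).tolist(),np.round(c["extrinsics"],3).tolist(), (c["range_z"]>0).mean(), [k for k in c])
E
```

```text
total 12
drwxr-xr-x  3 agent agent 4096 Dec  6 21:14 .
drwxr-xr-x 23 root  root  4096 Dec  6 21:14 ..
drwxr-xr-x  2 agent agent 4096 Dec  6 21:14 pics
clock 0.0
q [-60.303, 29.124, -13.607, 86.009, 7.203, 65.827, -8.87]
dq [-0.09, -0.007, -0.021, -0.051, -0.054, 0.054, 0.015]
tau [-0.001, -62.059, -2.187, -24.964, 0.013, 0.012, -0.0]
eef_pos [0.251, 0.572, 0.23]
tool_rot [[0.401, 0.916, -0.001], [0.916, -0.401, -0.002], [-0.002, 0.0, -1.0]]
force [-0.233, 0.374, -0.441]
wrist_torque [0.03, -0.013, -0.019]
opening 0.085
scene [[459.7, 0.0, 320.4], [0.0, 459.7, 239.2], [0.0, 0.0, 1.0]] [[-0.32, -0.699, 0.639, 1.309], [0.947, -0.235, 0.217, 0.238], [-0.001, 0.675, 0.738, 0.928], [0.0, 0.0, 0.0, 1.0]] 0.9957747395833333 ['img', 'range_z', 'camera_matrix', 'extrinsics']
top [[494.1, 0.0, 321.0], [0.0, 494.1, 245.4], [0.0, 0.0, 1.0]] [[0.005, 0.984, -0.176, 0.333], [-1.0, 0.005, -0.003, -0.018], [-0.002, 0.176, 0.984, 1.285], [0.0, 0.0, 0.0, 1.0]] 0.9961490885416666 ['img', 'range_z', 'camera_matrix', 'extrinsics']
wrist [[367.1, 0.0, 315.8], [0.0, 367.1, 244.0], [0.0, 0.0, 1.0]] [[0.402, -0.883, -0.242, 0.19], [0.916, 0.387, 0.106, 0.599], [-0.0, -0.264, 0.964, 0.374], [0.0, 0.0, 0.0, 1.0]] 0.9960221354166666 ['img', 'range_z', 'camera_matrix', 'extrinsics']
```

View pics/top0.png

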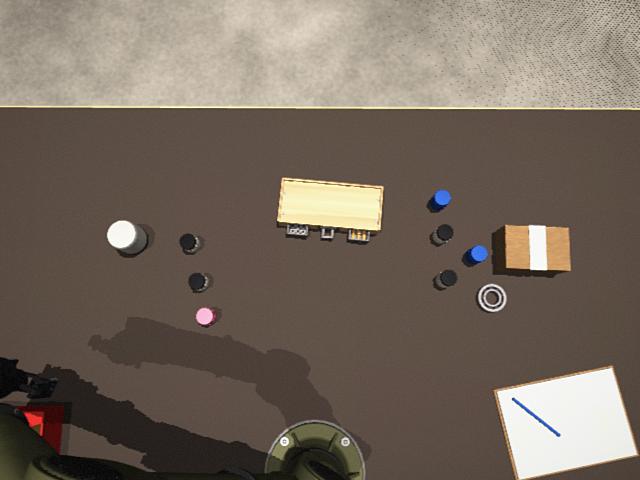

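View pics/scene0.png

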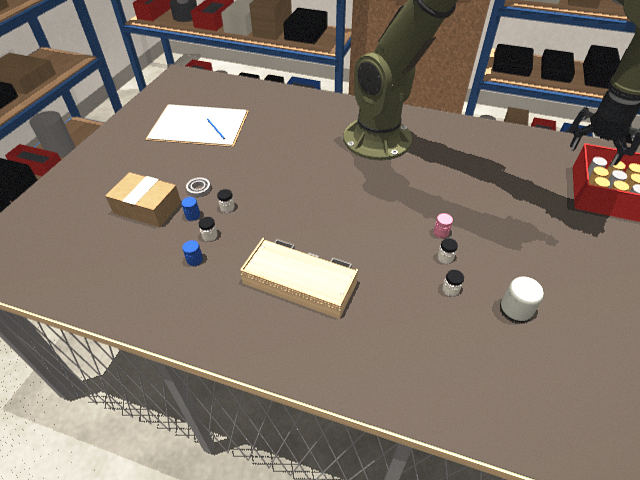

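View pics/wrist0.png

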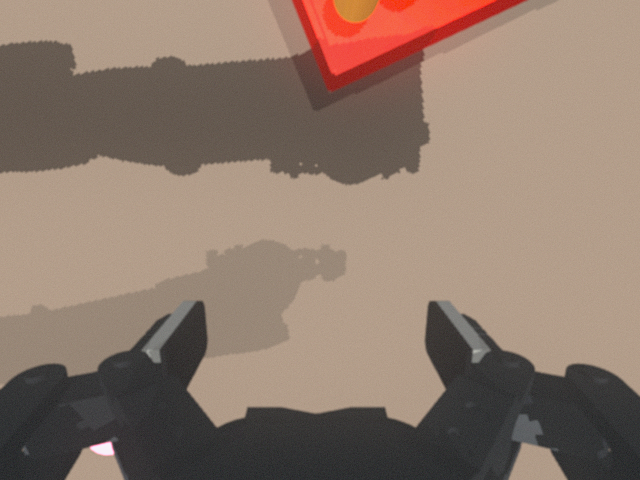

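```bash
cat > h.py <<'E'
import numpy as np, cv2
from rig import sensors, cams, manip
def cap(n,save=None):
    c=cams.capture(n)
    if save: cv2.imwrite(f"pics/{save}.png",c["img"][:,:,::-1])
    return c
def load(f): return dict(np.load(f))
def ray(c,uv):
    K=c["camera_matrix"];E=c["extrinsics"]
    uv=np.atleast_2d(uv).astype(float)
    d=np.stack([(uv[:,0]-K[0,2])/K[0,0],-(uv[:,1]-K[1,2])/K[1,1],-np.ones(len(uv))],1)
    return E[:3,3],d@E[:3,:3].T
def onplane(c,uv,z):
    o,d=ray(c,uv); t=(z-o[2])/d[:,2]; return o+d*t[:,None]
def cloud(c):
    h,w=c["range_z"].shape; v,u=np.mgrid[0:h,0:w]
    o,d=ray(c,np.stack([u.ravel(),v.ravel()],1))
    P=o+d*c["range_z"].reshape(-1,1); P[c["range_z"].ravel()<=0]=np.nan
    return P.reshape(h,w,3)
def proj(c,P):
    K=c["camera_matrix"];E=c["extrinsics"]
    p=(np.atleast_2d(P)-E[:3,3])@E[:3,:3]
    return np.stack([K[0,0]*p[:,0]/-p[:,2]+K[0,2],-K[1,1]*p[:,1]/-p[:,2]+K[1,2]],1)
def crop(c,u0,v0,u1,v1,s,name):
    im=cv2.resize(c["img"][v0:v1,u0:u1,::-1],None,fx=s,fy=s,interpolation=cv2.INTER_CUBIC); cv2.imwrite(f"pics/{name}.png",im)
def st():
    s=sensors.read_state(); print("t",round(float(s["clock"]),2),"pos",np.round(s["eef_pos"],4).tolist(),"F",np.round(s["force"],1).tolist(),"open",round(float(s["opening"]),4),"q",np.round(s["q"],1).tolist()); print(np.round(s["tool_rot"],3).tolist()); return s
E
python3 - <<'E'
from h import *
c=load('/tmp/top0.npz'); crop(c,270,170,395,250,6,"unit0")
P=cloud(c)
for uv in [(190,243),(199,282),(443,234),(446,279),(441,199),(477,254),(205,317),(126,236),(492,298),(330,200)]:
    print(uv,np.round(P[uv[1],uv[0]],3))
E
```

```text
(190, 243) [0.557 0.315 0.06 ]
(199, 282) [0.459 0.288 0.059]
(443, 234) [ 0.584 -0.324  0.056]
(446, 279) [ 0.469 -0.327  0.058]
(441, 199) [ 0.675 -0.322  0.058]
(477, 254) [ 0.533 -0.407  0.058]
(205, 317) [0.373 0.271 0.052]
(126, 236) [0.569 0.467 0.088]
(492, 298) [ 0.427 -0.458  0.001]
(330, 200) [ 0.675 -0.037  0.044]
```

View pics/unit0.png

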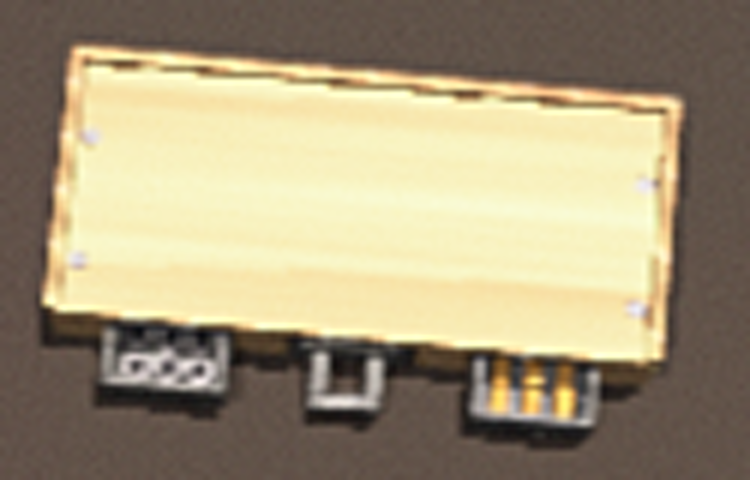

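```bash
python3 - <<'E'
from h import *
c=load('/tmp/top0.npz'); P=cloud(c)
hsv=cv2.cvtColor(c["img"],cv2.COLOR_RGB2HSV)
m=((hsv[...,0]>12)&(hsv[...,0]<35)&(hsv[...,2]>150)).astype(np.uint8)
m[:, :270]=0;m[:,395:]=0;m[:170]=0;m[260:]=0
cs,_=cv2.findContours(m,cv2.RETR_EXTERNAL,cv2.CHAIN_APPROX_NONE); k=max(cs,key=cv2.contourArea)[:,0]
W=onplane(c,k,0.05)
r=cv2.minAreaRect(W[:,:2].astype(np.float32)*1000); print(r); print(cv2.boxPoints(r))
# depth-based
sel=(P[...,2]>0.040)&(P[...,2]<0.062)&(m>0); Q=P[sel]; print(len(Q),np.median(Q[:,2]))
r=cv2.minAreaRect(Q[:,:2].astype(np.float32)*1000);print(r)
# jars lids : dark pixels above .045
for (u,v) in [(190,243),(199,282),(443,234),(446,279)]:
    w=14; sub=P[v-w:v+w,u-w:u+w].reshape(-1,3); a=sub[(sub[:,2]>0.045)&(sub[:,2]<.066)]
    rr=cv2.minEnclosingCircle(a[:,:2].astype(np.float32)*1000); print((u,v),np.round(rr[0],1),round(rr[1],1),np.round(a.mean(0)*1000,1))
E
```

```text
((664.6328735351562, -37.86518859863281), (265.8601989746094, 119.67074584960938), 85.00637817382812)
[[ 593.45374  -165.08238 ]
 [ 712.6703   -175.4991  ]
 [ 735.812      89.352005]
 [ 616.59546    99.76872 ]]
4468 0.0481558044371444
((663.7949829101562, -39.02189636230469), (262.689697265625, 117.97395324707031), 84.85808563232422)
(190, 243) [562.8 323.5] 21.4 [562.4 322.5  55.1]
(199, 282) [462.5 296.3] 21.5 [462.2 294.8  55.3]
(443, 234) [ 590.  -330.2] 21.1 [ 589.3 -329.4   55.2]
(446, 279) [ 473.4 -334.7] 21.2 [ 473.3 -334.    55.2]
```

Jar candidates in the top view: black-lid jars at (190,243), (199,282), (443,234) and (446,279). The look-alikes are blue at (441,199) and (477,254), pink at (205,317), and the jars in the red tray at (40,430). The reversed drawers are the left one (297,230) and the right one (358,236). The middle one at (327,233) shows its pull, so it's already right. I'll check the jars in a close crop.

```bash
cat >> h.py <<'E'
UX,UY,UYAW=0.664,-0.0385,-5.0
def u2w(x,y,off=None):
    a=np.radians(UYAW); return np.array([UX+(x*np.cos(a)-y*np.sin(a))/1000,UY+(x*np.sin(a)+y*np.cos(a))/1000])
def w2u(p):
    a=np.radians(UYAW); d=(np.asarray(p)[:2]-[UX,UY])*1000; return np.array([d[0]*np.cos(a)+d[1]*np.sin(a),-d[0]*np.sin(a)+d[1]*np.cos(a)])
def plan(pos,az,rows=None,cur=None,r=0.5,maxd=40.,maxw=7.0):
    """rows to take TCP (tool down) to pos[m], tool-x azimuth az [deg]; rotation sense = shortest unless az given far"""
    s=sensors.read_state()
    p0=np.array(s["eef_pos"]) if cur is None else np.array(cur[0]); R=np.array(s["tool_rot"])
    a0=np.degrees(np.arctan2(R[1,0],R[0,0])) if cur is None else cur[1]
    d=np.array(pos)-p0; da=(az-a0+180)%360-180
    n=rows or int(max(np.ceil(np.linalg.norm(d)*1000/maxd),np.ceil(abs(da)/maxw),1)); n=int(np.ceil(n/5)*5)
    print(f"from {np.round(p0*1000,1)} az {a0:.2f} to {np.round(np.array(pos)*1000,1)} az {az}: d {np.round(d*1000,1)} da {da:.2f}, {n} rows")
    out=[]
    p=p0.copy();a=a0
    for i in range(n):
        t=p0+d*(i+1)/n; w=-(a0+da*(i+1)/n-a) ; w=np.round(w/r)*r
        th=np.radians(a); x=np.array([np.cos(th),np.sin(th),0]); y=np.array([np.sin(th),-np.cos(th),0])
        e=(t-p)*1000; sh=np.round(np.array([e@x,e@y,-e[2]])/r)*r
        p=p+(x*sh[0]+y*sh[1])/1000; p[2]-=sh[2]/1000; a-=w
        out.append([float(v) for v in (*sh,0,0,w)])
    for k in range(0,n,5): print(str(out[k:k+5]).replace(' ',''))
    return out
E
python3 - <<'E'
from h import *
c=load('/tmp/scene0.npz'); crop(c,170,170,500,320,2.4,"jars0")
plan([0.53,0.02,0.25],85)
for b in(80,-80): print(b,u2w(-72,b))
E
```

```text
from [250.6 572.1 230.6] az 66.35 to [530.  20. 250.] az 85: d [ 279.4 -552.1   19.4] da 18.65, 20 rows
[[-19.5,24.0,-1.0,0.0,0.0,-1.0],[-20.5,23.5,-1.0,0.0,0.0,-1.0],[-20.5,23.0,-1.0,0.0,0.0,-1.0],[-20.5,23.0,-1.0,0.0,0.0,-0.5],[-21.5,22.5,-1.0,0.0,0.0,-1.0]]
[[-21.5,22.0,-1.0,0.0,0.0,-1.0],[-21.5,22.0,-1.0,0.0,0.0,-1.0],[-22.5,21.5,-0.5,0.0,0.0,-1.0],[-22.5,21.0,-1.0,0.0,0.0,-1.0],[-23.0,21.0,-1.0,0.0,0.0,-1.0]]
[[-23.5,20.0,-1.0,0.0,0.0,-1.0],[-23.5,20.0,-1.0,0.0,0.0,-0.5],[-24.0,19.5,-1.0,0.0,0.0,-1.0],[-24.0,19.5,-1.0,0.0,0.0,-1.0],[-25.0,19.0,-1.0,0.0,0.0,-1.0]]
[[-24.5,18.0,-1.0,0.0,0.0,-1.0],[-25.5,18.0,-1.0,0.0,0.0,-1.0],[-25.5,17.5,-1.0,0.0,0.0,-1.0],[-25.5,17.5,-1.0,0.0,0.0,-0.5],[-26.0,16.5,-1.0,0.0,0.0,-1.0]]
80 [0.59924644 0.04747079]
-80 [ 0.58530152 -0.11192036]
```

View pics/jars0.png

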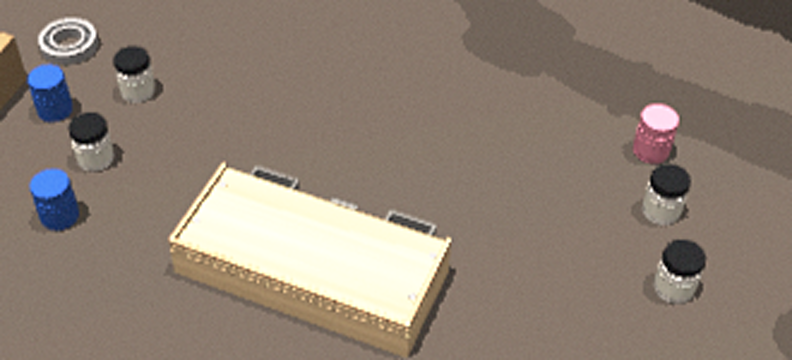

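The crop shows four white jars with black lids: two on the left of the crop at (133,75) and (90,140), and two on the right at (667,195) and (680,270). Blue and pink are clearly different. Now moving to a viewing pose in front of the unit.

Call:
{"api": "apply_moves", "payload": {"series": [[-19.5,24,-1,0,0,-1],[-20.5,23.5,-1,0,0,-1],[-20.5,23,-1,0,0,-1],[-20.5,23,-1,0,0,-0.5],[-21.5,22.5,-1,0,0,-1]], "fingers": 1, "newtons": 40}}

```text
clock: 0.57
eef_pos: [0.3209, 0.4328, 0.236]
tool_rot: [[0.328, 0.945, -0.0], [0.945, -0.328, -0.001], [-0.001, -0.0, -1.0]]
force: [1.0, -0.0, -1.0]
opening: 0.0851
```

Call:
{"api": "apply_moves", "payload": {"series": [[-21.5,22,-1,0,0,-1],[-21.5,22,-1,0,0,-1],[-22.5,21.5,-0.5,0,0,-1],[-22.5,21,-1,0,0,-1],[-23,21,-1,0,0,-1]]}}

```text
clock: 0.98
eef_pos: [0.3908, 0.295, 0.2407]
tool_rot: [[0.244, 0.97, -0.0], [0.97, -0.244, -0.0], [-0.0, -0.0, -1.0]]
force: [0.6, -0.2, 0.1]
opening: 0.0851
```

Call:
{"api": "apply_moves", "payload": {"series": [[-23.5,20,-1,0,0,-1],[-23.5,20,-1,0,0,-0.5],[-24,19.5,-1,0,0,-1],[-24,19.5,-1,0,0,-1],[-25,19,-1,0,0,-1]]}}

```text
clock: 1.4
eef_pos: [0.4607, 0.1567, 0.2458]
tool_rot: [[0.167, 0.986, -0.0], [0.986, -0.167, -0.0], [-0.0, -0.0, -1.0]]
force: [0.2, 0.7, 0.8]
opening: 0.0854
```

Call:
{"api": "apply_moves", "payload": {"series": [[-24.5,18,-1,0,0,-1],[-25.5,18,-1,0,0,-1],[-25.5,17.5,-1,0,0,-1],[-25.5,17.5,-1,0,0,-0.5],[-26,16.5,-1,0,0,-1]]}}

```text
clock: 1.82
eef_pos: [0.5304, 0.019, 0.2507]
tool_rot: [[0.089, 0.996, -0.0], [0.996, -0.089, 0.0], [-0.0, -0.0, -1.0]]
force: [0.2, 1.2, 0.0]
opening: 0.0856
```

```bash
python3 - <<'E'
from h import *
st(); c=cap("wrist","w1"); np.savez('/tmp/w1.npz',**c)
E
```

```text
t 1.82 pos [0.5304, 0.019, 0.2507] F [0.2, 1.2, 0.0] open 0.0856 q [0.6, 19.5, -7.5, 98.4, 2.8, 62.3, 77.2]
[[0.089, 0.996, -0.0], [0.996, -0.089, 0.0], [-0.0, -0.0, -1.0]]
```

View pics/w1.png

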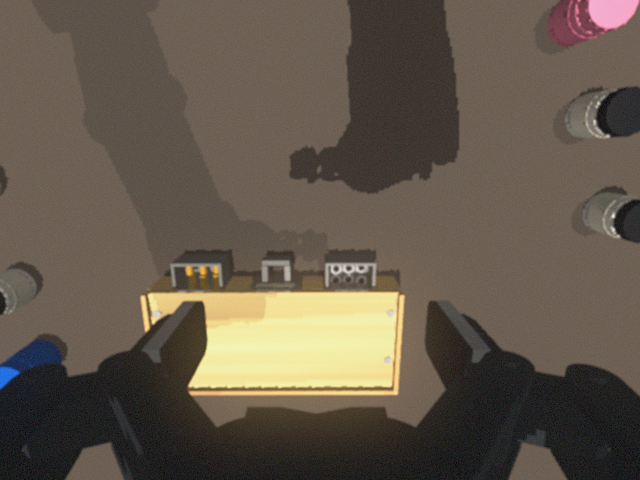

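```bash
python3 - <<'E'
from h import *
c=load('/tmp/w1.npz'); P=cloud(c); Z=P[...,2]
crop(c,130,235,420,400,2.7,"w1c")
U=np.stack([w2u(p) for p in P.reshape(-1,3)]).reshape(480,640,2)
valid=np.isfinite(Z)
m=valid&(Z>.044)&(Z<.052)&(abs(U[...,0])<70)&(abs(U[...,1])<140)
v,u=np.nonzero(m); 
r=cv2.minAreaRect(P[m][:,:2].astype(np.float32)*1000); print("top",np.round(r[0],1),np.round(r[1],1),round(r[2],2),np.median(Z[m]))
for b in (80,0,-80):
    m=valid&(Z>.012)&(Z<.04)&(U[...,0]<-60)&(U[...,0]>-100)&(abs(U[...,1]-b)<35)
    q=U[m]; z=Z[m]; hi=z>.028
    print(b,m.sum(),"x",np.round(np.percentile(q[:,0],[1,50,99]),1),"y",np.round(np.percentile(q[:,1],[1,99]),1),"zmax",np.percentile(z,98), "hi y", np.round(np.percentile(q[hi][:,1],[1,99]),1) if hi.any() else None, "hi xmin",np.round(np.percentile(q[hi][:,0],2),1) if hi.any() else None)
E
```

```text
top [660.8 -36.9] [261.8 113.7] 84.97 0.04894965871957102
80 892 x [-86.  -83.2 -60.3] y [ 55.6 107.1] zmax 0.036283278480003824 hi y [ 55.6 107.3] hi xmin -85.9
0 594 x [-85.9 -76.  -60. ] y [-14.8  20.8] zmax 0.033861031484100114 hi y [-15.4  22.7] hi xmin -60.8
-80 1061 x [-86.  -78.5 -60.3] y [-104.2  -52.2] zmax 0.035862766564802605 hi y [-104.4  -52.2] hi xmin -85.9
```

View pics/w1c.png

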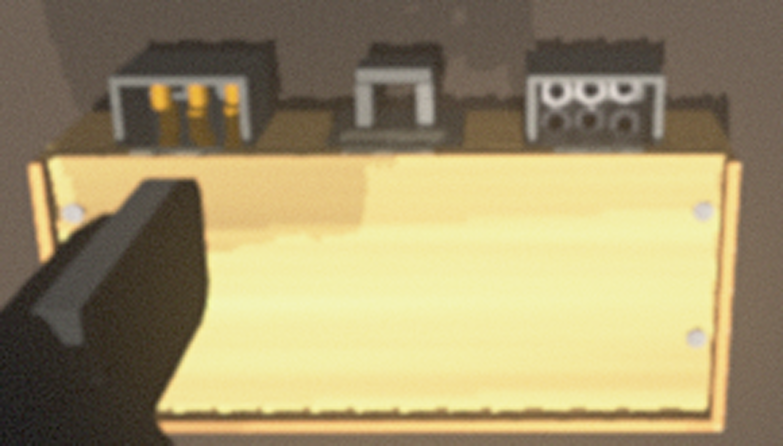

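```bash
sed -i 's/^UX,UY,UYAW=.*/UX,UY,UYAW=0.662,-0.037,-5.0/' h.py; python3 - <<'E'
from h import *
p=u2w(-75,80); print(p)
plan([*p,0.10],85); plan([*p,0.007],85,cur=([*p,0.10],85),rows=5)
E
```

```text
[0.59425786 0.04923226]
from [532.8  11.7 250.6] az 84.54 to [594.3  49.2 100. ] az 85: d [  61.4   37.5 -150.6] da 0.46, 5 rows
[[8.5,11.5,30.0,0.0,0.0,-0.0],[9.0,11.5,30.5,0.0,0.0,-0.0],[8.5,11.5,30.0,0.0,0.0,-0.5],[8.5,11.5,30.0,0.0,0.0,0.0],[8.5,11.5,30.0,0.0,0.0,0.0]]
from [594.3  49.2 100. ] az 85.00 to [594.3  49.2   7. ] az 85: d [  0.   0. -93.] da 0.00, 5 rows
[[0.0,0.0,18.5,0.0,0.0,-0.0],[0.0,0.0,18.5,0.0,0.0,-0.0],[0.0,0.0,19.0,0.0,0.0,-0.0],[0.0,0.0,18.5,0.0,0.0,-0.0],[0.0,0.0,18.5,0.0,0.0,-0.0]]
```

```bash
cat > meas.py <<'E'
from h import *
def meas(c):
    P=cloud(c); Z=P[...,2]
    U=np.stack([w2u(p) for p in P.reshape(-1,3)]).reshape(480,640,2)
    valid=np.isfinite(Z)
    m=valid&(Z>.044)&(Z<.052)&(abs(U[...,0])<70)&(abs(U[...,1])<140)
    r=cv2.minAreaRect(P[m][:,:2].astype(np.float32)*1000); print("top",np.round(r[0],1),np.round(r[1],1),round(r[2],2),np.median(Z[m]))
    for b in (80,0,-80):
        m=valid&(Z>.012)&(Z<.04)&(U[...,0]<-61)&(U[...,0]>-100)&(abs(U[...,1]-b)<35)
        q=U[m]; z=Z[m]; hi=z>.028
        print(b,m.sum(),"x",np.round(np.percentile(q[:,0],[1,99]),1),"hi y", np.round(np.percentile(q[hi][:,1],[1,99]),1) if hi.any() else None)
E
python3 - <<'E'
from meas import *
c=cap("wrist"); meas(c); st()
E
```

```text
top [660.9 -36.1] [262.  113.9] 85.11 0.04897296442622284
80 822 x [-83.8 -61.3] hi y [ 54.2 106.1]
0 445 x [-83.8 -61.4] hi y None
-80 956 x [-83.9 -61.3] hi y [-105.8  -53.7]
t 1.92 pos [0.5316, 0.0145, 0.2504] F [-0.5, -0.3, -0.2] open 0.0854 q [0.8, 19.6, -7.2, 98.3, 2.9, 62.2, 77.1]
[[0.097, 0.995, 0.0], [0.995, -0.097, -0.003], [-0.003, 0.001, -1.0]]
```

Call:
{"api": "apply_moves", "payload": {"series": [[7,12,30,0,0,0],[7,12,30,0,0,0],[7,12,30,0,0,0],[7,12,30,0,0,0],[0,0,0,0,0,0]], "fingers": 0.6}}

```text
clock: 2.33
eef_pos: [0.5786, 0.0459, 0.1248]
tool_rot: [[0.088, 0.996, -0.008], [0.996, -0.088, 0.0], [-0.0, -0.008, -1.0]]
force: [-0.4, 0.2, 0.5]
opening: 0.0684
```

Call:
{"api": "apply_moves", "payload": {"series": [[0,0,0,0,0,0],[0,0,0,0,0,0],[0,0,0,0,0,0],[0,0,0,0,0,0],[0,0,0,0,0,0]]}}

```text
clock: 2.75
eef_pos: [0.5807, 0.0438, 0.1324]
tool_rot: [[0.09, 0.996, 0.002], [0.996, -0.09, 0.0], [0.0, 0.002, -1.0]]
force: [0.1, 0.1, -1.1]
opening: 0.0688
```

```bash
python3 - <<'E'
from h import *
st();p=u2w(-75,80); plan([*p,0.007],85,r=.2)
E
```

```text
t 2.75 pos [0.5807, 0.0438, 0.1324] F [0.1, 0.1, -1.1] open 0.0688 q [-2.2, 30.5, -7.0, 100.5, 4.7, 49.1, 73.5]
[[0.09, 0.996, 0.002], [0.996, -0.09, 0.0], [0.0, 0.002, -1.0]]
from [580.7  43.8 132.4] az 84.82 to [594.3  49.2   7. ] az 85: d [  13.6    5.4 -125.4] da 0.18, 5 rows
[[1.4000000000000001,2.6,25.0,0.0,0.0,-0.0],[1.2000000000000002,2.6,25.200000000000003,0.0,0.0,-0.0],[1.4000000000000001,2.6,25.0,0.0,0.0,-0.2],[1.2000000000000002,2.6,25.200000000000003,0.0,0.0,0.0],[1.4000000000000001,2.6,25.0,0.0,0.0,0.0]]
```

Call:
{"api": "apply_moves", "payload": {"series": [[2.4,4.5,15,0,0,0],[2.4,4.5,20,0,0,0],[2,4,20,0,0,0],[0,0,20,0,0,0],[0,0,15,0,0,0]]}}

```text
clock: 3.17
eef_pos: [0.5939, 0.0496, 0.0403]
tool_rot: [[0.09, 0.996, 0.0], [0.996, -0.09, 0.0], [0.0, 0.0, -1.0]]
force: [0.0, -0.7, 0.5]
opening: 0.0685
```

Call:
{"api": "apply_moves", "payload": {"series": [[0,0,14,0,0,0],[0,0,11,0,0,0],[0,0,8,0,0,0],[0,0,0,0,0,0],[0,0,0,0,0,0]]}}

```text
clock: 3.58
eef_pos: [0.5939, 0.0496, 0.0081]
tool_rot: [[0.09, 0.996, 0.0], [0.996, -0.09, -0.0], [-0.0, 0.0, -1.0]]
force: [-0.3, -0.3, 1.0]
opening: 0.0684
```

```bash
python3 - <<'E'
from h import *
s=st();print(w2u(s["eef_pos"])); cap("wrist","w2")
E
```

```text
t 3.58 pos [0.5939, 0.0496, 0.0081] F [-0.3, -0.3, 1.0] open 0.0684 q [-3.6, 40.9, -5.7, 104.4, 6.5, 35.1, 71.6]
[[0.09, 0.996, 0.0], [0.996, -0.09, -0.0], [-0.0, 0.0, -1.0]]
[-75.3471793   80.35441351]
```

View pics/w2.png

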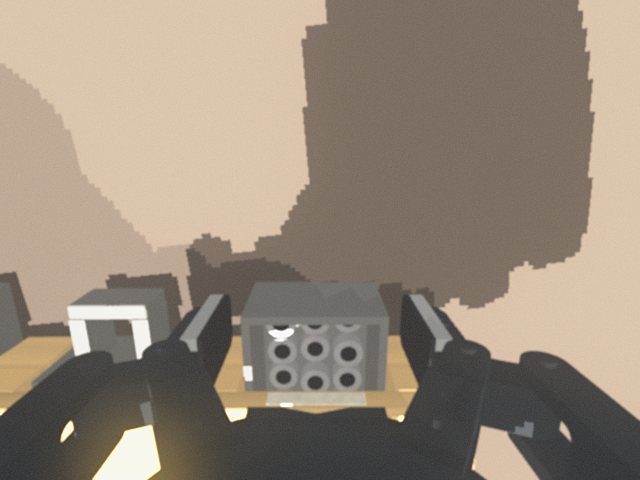

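The drawer's end, at (315,340), sits between the two fingers. Now I'll close and pull.

Call:
{"api": "apply_moves", "payload": {"series": [[0,0,0,0,0,0],[0,0,0,0,0,0],[0,0,0,0,0,0],[0,0,0,0,0,0],[0,0,0,0,0,0]], "fingers": -1, "newtons": 35}}

```text
clock: 4.05
eef_pos: [0.5945, 0.0497, 0.0089]
tool_rot: [[0.09, 0.996, 0.002], [0.996, -0.09, 0.0], [0.0, 0.002, -1.0]]
force: [-0.3, 0.4, 6.7]
opening: 0.0515
```

Call:
{"api": "apply_moves", "payload": {"series": [[0,-4,0,0,0,0],[0,-8,0,0,0,0],[0,-12,0,0,0,0],[0,-12,0,0,0,0],[0,-12,0,0,0,0]]}}

```text
clock: 4.47
eef_pos: [0.5472, 0.0542, 0.0088]
tool_rot: [[0.09, 0.996, 0.004], [0.996, -0.09, 0.001], [0.001, 0.004, -1.0]]
force: [3.8, 0.0, 6.4]
opening: 0.0511
```

Call:
{"api": "apply_moves", "payload": {"series": [[0,-16,0,0,0,0],[0,-16,0,0,0,0],[0,-16,0,0,0,0],[0,-16,0,0,0,0],[0,-12,0,0,0,0]]}}

```text
clock: 4.88
eef_pos: [0.4708, 0.0612, 0.0088]
tool_rot: [[0.09, 0.996, 0.004], [0.996, -0.09, 0.001], [0.001, 0.004, -1.0]]
force: [2.6, -0.4, 5.2]
opening: 0.0515
```

Call:
{"api": "apply_moves", "payload": {"series": [[0,-4,0,0,0,0],[0,0,0,0,0,0],[0,0,0,0,0,0],[0,0,0,0,0,0],[0,0,0,0,0,0]]}}

```text
clock: 5.3
eef_pos: [0.4656, 0.0616, 0.0088]
tool_rot: [[0.089, 0.996, 0.0], [0.996, -0.089, 0.0], [0.0, 0.0, -1.0]]
force: [-3.0, 0.8, 14.7]
opening: 0.0514
```

```bash
python3 - <<'E'
from h import *
s=st();print(w2u(s["eef_pos"])); cap("wrist","w3")
c=cap("top");crop(c,250,160,420,290,4,"t3")
E
```

```text
t 5.3 pos [0.4656, 0.0616, 0.0088] F [-3.0, 0.8, 14.7] open 0.0514 q [-7.4, 34.2, -4.5, 123.6, 6.6, 22.4, 67.6]
[[0.089, 0.996, 0.0], [0.996, -0.089, 0.0], [0.0, 0.0, -1.0]]
[-204.22072969   81.09709186]
```

View pics/w3.png

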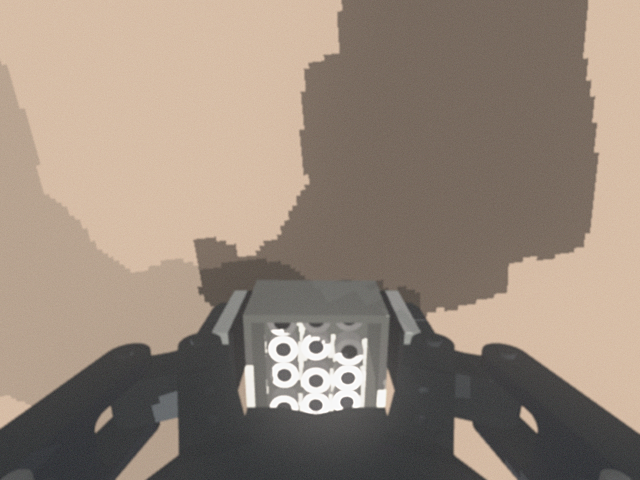

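View pics/t3.png

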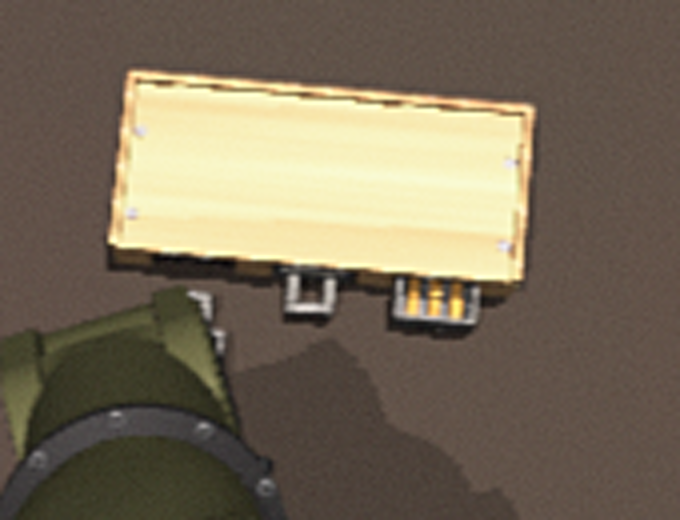

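Call:
{"api": "apply_moves", "payload": {"series": [[0,0,0,0,0,0],[0,0,0,0,0,0],[0,0,0,0,0,0],[-0.5,8,-1,0,0,0],[-0.5,12,-1,0,0,0]], "fingers": 0.6}}

```text
clock: 5.82
eef_pos: [0.4854, 0.0583, 0.0096]
tool_rot: [[0.089, 0.996, -0.002], [0.996, -0.089, -0.0], [-0.0, -0.002, -1.0]]
force: [0.3, -0.9, -0.1]
opening: 0.0684
```

Call:
{"api": "apply_moves", "payload": {"series": [[0,12,0,0,0,0],[0,10,0,0,0,0],[0,4,0,0,0,0],[0,0,0,0,0,0],[0,0,0,0,0,0]]}}

```text
clock: 6.23
eef_pos: [0.5117, 0.0559, 0.0095]
tool_rot: [[0.09, 0.996, -0.001], [0.996, -0.09, -0.0], [-0.0, -0.001, -1.0]]
force: [0.4, -0.8, 0.5]
opening: 0.0688
```

Call:
{"api": "apply_moves", "payload": {"series": [[0,0,0,0,0,0],[0,0,0,0,0,0],[0,0,0,0,0,0],[0,0,0,0,0,0],[0,0,0,0,0,0]], "fingers": -1}}

```text
clock: 6.65
eef_pos: [0.5113, 0.056, 0.0098]
tool_rot: [[0.09, 0.996, -0.001], [0.996, -0.09, -0.0], [-0.0, -0.001, -1.0]]
force: [-3.4, 0.4, 4.2]
opening: 0.051
```

```bash
python3 - <<'E'
from h import *
s=st();print(w2u(s["eef_pos"])); cap("wrist","w4")
E
```

```text
t 6.65 pos [0.5113, 0.056, 0.0098] F [-3.4, 0.4, 4.2] open 0.051 q [-5.6, 36.3, -5.1, 116.9, 6.6, 27.2, 69.2]
[[0.09, 0.996, -0.001], [0.996, -0.09, -0.0], [-0.0, -0.001, -1.0]]
[-158.18913378   79.55937136]
```

View pics/w4.png

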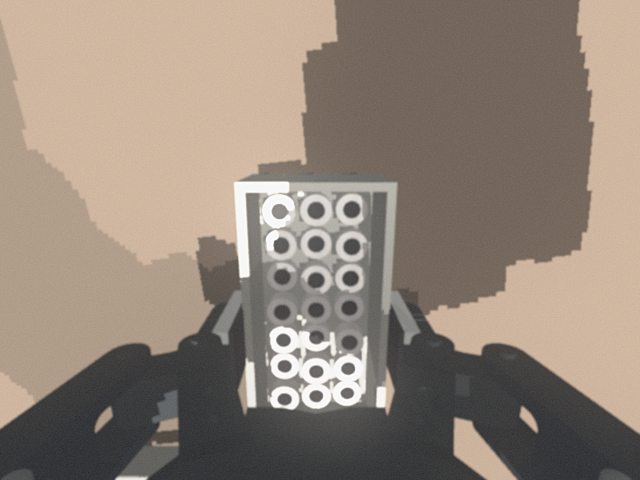

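Gripped across the middle. Next I'll lift 3 mm and turn 180°.

Call:
{"api": "apply_moves", "payload": {"series": [[0,0,-3,0,0,3],[0,0,0,0,0,6],[0,0,0,0,0,7],[0,0,0,0,0,7],[0,0,0,0,0,7]]}}

```text
clock: 7.12
eef_pos: [0.5123, 0.0559, 0.0126]
tool_rot: [[0.581, 0.814, 0.0], [0.814, -0.581, -0.0], [0.0, 0.0, -1.0]]
force: [0.2, -0.7, -1.8]
opening: 0.0512
```

Call:
{"api": "apply_moves", "payload": {"series": [[0,0,0,0,0,7],[0,0,0,0,0,7],[0,0,0,0,0,7],[0,0,0,0,0,7],[0,0,0,0,0,7]]}}

```text
clock: 7.53
eef_pos: [0.5122, 0.056, 0.0126]
tool_rot: [[0.943, 0.334, 0.0], [0.334, -0.943, -0.0], [0.0, 0.0, -1.0]]
force: [0.4, 0.8, -2.5]
opening: 0.0512
```

Call:
{"api": "apply_moves", "payload": {"series": [[0,0,0,0,0,7],[0,0,0,0,0,7],[0,0,0,0,0,7],[0,0,0,0,0,7],[0,0,0,0,0,7]]}}

```text
clock: 7.95
eef_pos: [0.5122, 0.0561, 0.0126]
tool_rot: [[0.964, -0.267, 0.0], [-0.267, -0.964, -0.0], [0.0, 0.0, -1.0]]
force: [-0.6, -0.2, -1.8]
opening: 0.051
```

Call:
{"api": "apply_moves", "payload": {"series": [[0,0,0,0,0,7],[0,0,0,0,0,7],[0,0,0,0,0,7],[0,0,0,0,0,7],[0,0,0,0,0,7]]}}

```text
clock: 8.37
eef_pos: [0.5122, 0.0561, 0.0126]
tool_rot: [[0.636, -0.771, 0.0], [-0.771, -0.636, -0.0], [0.0, -0.0, -1.0]]
force: [-0.1, -0.4, -1.7]
opening: 0.0516
```

Call:
{"api": "apply_moves", "payload": {"series": [[0,0,0,0,0,7],[0,0,0,0,0,7],[0,0,0,0,0,7],[0,0,0,0,0,7],[0,0,0,0,0,7]]}}

```text
clock: 8.78
eef_pos: [0.5122, 0.0562, 0.0126]
tool_rot: [[0.079, -0.997, 0.0], [-0.997, -0.079, -0.0], [0.0, -0.0, -1.0]]
force: [-0.4, 0.2, -2.5]
opening: 0.0513
```

Call:
{"api": "apply_moves", "payload": {"series": [[0,0,0,0,0,6],[0,0,0,0,0,4],[0,0,0,0,0,0],[0,0,0,0,0,0],[0,0,0,0,0,0]]}}

```text
clock: 9.2
eef_pos: [0.5121, 0.056, 0.0126]
tool_rot: [[-0.087, -0.996, -0.0], [-0.996, 0.087, -0.0], [0.0, 0.0, -1.0]]
force: [0.0, -0.6, -1.3]
opening: 0.0515
```

```bash
python3 - <<'E'
from h import *
s=st();print(w2u(s["eef_pos"])); c=cap("wrist","w5");np.savez('/tmp/w5.npz',**c)
c=cap("top");crop(c,250,160,420,290,4,"t5")
E
```

```text
t 9.2 pos [0.5121, 0.056, 0.0126] F [0.0, -0.6, -1.3] open 0.0515 q [-36.1, 44.4, 44.3, 117.1, -50.1, 39.6, -53.6]
[[-0.087, -0.996, -0.0], [-0.996, 0.087, -0.0], [0.0, 0.0, -1.0]]
[-157.44179152   79.63072789]
```

View pics/w5.png

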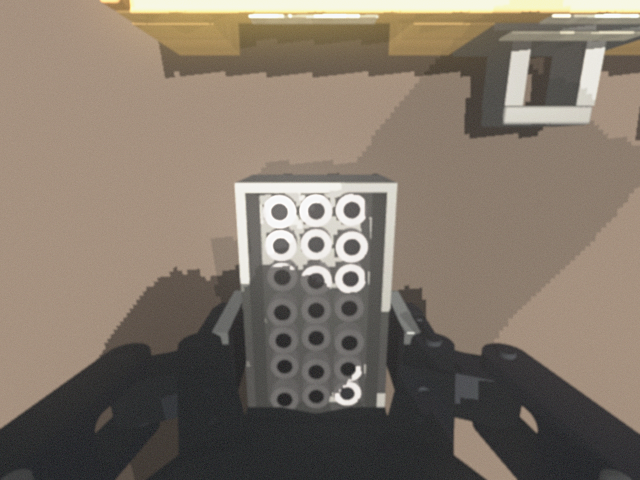

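View pics/t5.png

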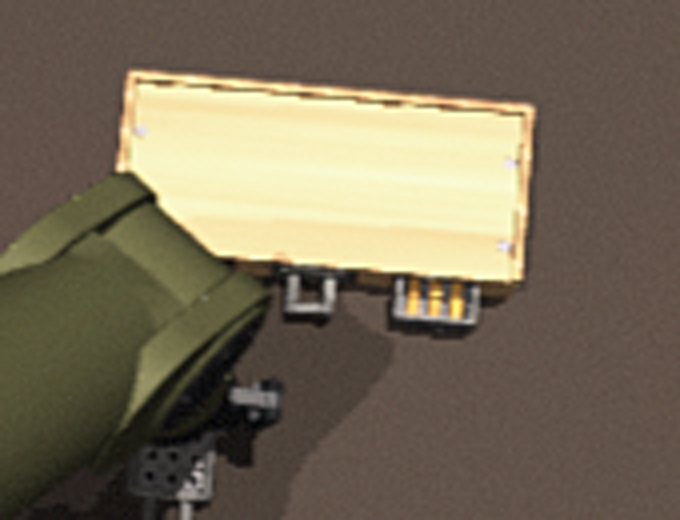

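The drawer is reversed and aligned in front of its bay, with the plain end at (315,185) facing the unit. Lowering it and sliding in.

Call:
{"api": "apply_moves", "payload": {"series": [[-0.4,0,2.5,0,0,0],[0,-8,0,0,0,0],[0,-10,0,0,0,0],[0,-10,0,0,0,0],[0,-8,0,0,0,0]]}}

```text
clock: 9.72
eef_pos: [0.5494, 0.0531, 0.0103]
tool_rot: [[-0.089, -0.996, 0.001], [-0.996, 0.089, -0.0], [0.0, -0.001, -1.0]]
force: [-0.6, 0.3, -1.5]
opening: 0.0514
```

Call:
{"api": "apply_moves", "payload": {"series": [[0,-6,0,0,0,0],[0,-6,0,0,0,0],[0,-6,0,0,0,0],[0,-6,0,0,0,0],[0,0,0,0,0,0]]}}

```text
clock: 10.13
eef_pos: [0.5732, 0.0508, 0.0103]
tool_rot: [[-0.09, -0.996, 0.001], [-0.996, 0.09, -0.0], [0.0, -0.001, -1.0]]
force: [0.0, 0.0, -2.5]
opening: 0.0516
```

Call:
{"api": "apply_moves", "payload": {"series": [[0,-5,0,0,0,0],[0,-5,0,0,0,0],[0,-5,0,0,0,0],[0,-3,0,0,0,0],[0,0,0,0,0,0]]}}

```text
clock: 10.55
eef_pos: [0.5906, 0.0493, 0.0103]
tool_rot: [[-0.09, -0.996, 0.001], [-0.996, 0.09, -0.0], [0.0, -0.001, -1.0]]
force: [0.3, -0.3, -1.9]
opening: 0.0513
```

```bash
python3 - <<'E'
from h import *
s=st();print(w2u(s["eef_pos"])); c=cap("wrist","w6")
E
```

```text
t 10.55 pos [0.5906, 0.0493, 0.0103] F [0.3, -0.3, -1.9] open 0.0513 q [-33.1, 49.2, 45.3, 105.3, -47.7, 46.7, -57.8]
[[-0.09, -0.996, 0.001], [-0.996, 0.09, -0.0], [0.0, -0.001, -1.0]]
[-78.62554186  79.73576525]
```

View pics/w6.png

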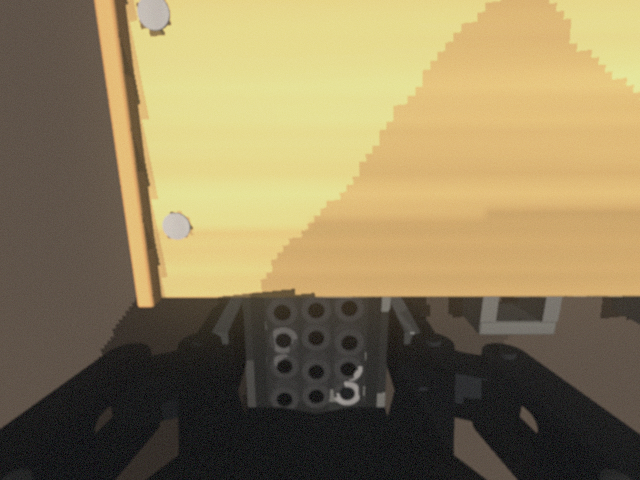

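Call:
{"api": "apply_moves", "payload": {"series": [[0,0,0,0,0,0],[0,0,0,0,0,0],[0,5,0,0,0,0],[0,12,1,0,0,0],[0,16,1,0,0,0]], "fingers": 0.5}}

```text
clock: 11.02
eef_pos: [0.5571, 0.0522, 0.0084]
tool_rot: [[-0.09, -0.996, 0.001], [-0.996, 0.09, -0.0], [0.0, -0.001, -1.0]]
force: [0.1, -0.0, 0.3]
opening: 0.064
```

Call:
{"api": "apply_moves", "payload": {"series": [[0,16,1,0,0,0],[0,14,1,0,0,0],[0,6,0,0,0,0],[0,0,0,0,0,0],[0,0,0,0,0,0]]}}

```text
clock: 11.43
eef_pos: [0.5216, 0.0557, 0.0066]
tool_rot: [[-0.09, -0.996, 0.001], [-0.996, 0.09, 0.0], [-0.0, -0.001, -1.0]]
force: [0.5, -0.3, 0.5]
opening: 0.0639
```

Call:
{"api": "apply_moves", "payload": {"series": [[0,0,0,0,0,0],[0,0,0,0,0,0],[0,0,0,0,0,0],[0,0,0,0,0,0],[0,0,0,0,0,0]], "fingers": -1}}

```text
clock: 11.85
eef_pos: [0.5218, 0.0554, 0.0065]
tool_rot: [[-0.09, -0.996, 0.001], [-0.996, 0.09, -0.0], [0.0, -0.001, -1.0]]
force: [0.6, -0.4, 1.5]
opening: 0.0293
```

```bash
python3 - <<'E'
from h import *
s=st();print(w2u(s["eef_pos"])); c=cap("wrist","w7")
E
```

```text
t 11.85 pos [0.5218, 0.0554, 0.0065] F [0.6, -0.4, 1.5] open 0.0293 q [-35.5, 45.4, 43.9, 115.9, -50.5, 39.8, -53.6]
[[-0.09, -0.996, 0.001], [-0.996, 0.09, -0.0], [0.0, -0.001, -1.0]]
[-147.70372524   79.8289715 ]
```

View pics/w7.png

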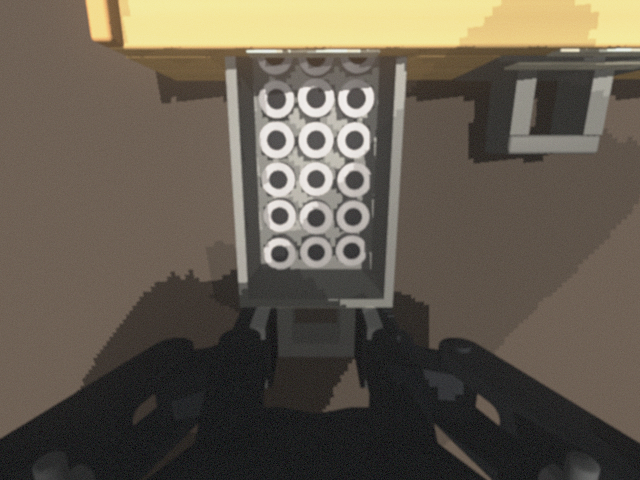

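The fingers hold the pull at (315,330). Pushing home.

Call:
{"api": "apply_moves", "payload": {"series": [[0,-6,0,0,0,0],[0,-10,0,0,0,0],[0,-12,0,0,0,0],[0,-12,0,0,0,0],[0,-10,0,0,0,0]]}}

```text
clock: 12.32
eef_pos: [0.5704, 0.051, 0.0065]
tool_rot: [[-0.09, -0.996, -0.002], [-0.996, 0.09, 0.001], [-0.0, 0.002, -1.0]]
force: [-5.8, 0.7, 8.9]
opening: 0.0288
```

Call:
{"api": "apply_moves", "payload": {"series": [[0,-8,0,0,0,0],[0,-6,0,0,0,0],[0,-4,0,0,0,0],[0,-2,0,0,0,0],[0,-2,0,0,0,0]]}}

```text
clock: 12.73
eef_pos: [0.5916, 0.0489, 0.0065]
tool_rot: [[-0.09, -0.996, -0.003], [-0.996, 0.09, 0.001], [-0.0, 0.003, -1.0]]
force: [-6.1, 0.5, 9.3]
opening: 0.0293
```

Call:
{"api": "apply_moves", "payload": {"series": [[0,-1,0,0,0,0],[0,-1,0,0,0,0],[0,-1,0,0,0,0],[0,-1,0,0,0,0],[0,0,0,0,0,0]]}}

```text
clock: 13.15
eef_pos: [0.5958, 0.0486, 0.0065]
tool_rot: [[-0.09, -0.996, -0.002], [-0.996, 0.09, 0.0], [-0.0, 0.002, -1.0]]
force: [-4.6, 1.0, 7.8]
opening: 0.0294
```

```bash
python3 - <<'E'
from h import *
s=st();print(w2u(s["eef_pos"])); c=cap("wrist","w8")
E
```

```text
t 13.15 pos [0.5958, 0.0486, 0.0065] F [-4.6, 1.0, 7.8] open 0.0294 q [-32.6, 49.9, 45.1, 104.4, -47.8, 47.0, -57.9]
[[-0.09, -0.996, -0.002], [-0.996, 0.09, 0.0], [-0.0, 0.002, -1.0]]
[-73.45904291  79.52307654]
```

View pics/w8.png

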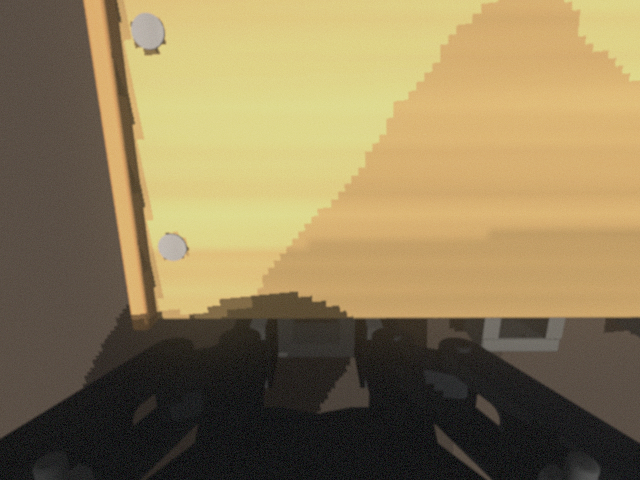

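Call:
{"api": "apply_moves", "payload": {"series": [[0,-1,0,0,0,0],[0,-0.5,0,0,0,0],[0,-0.5,0,0,0,0],[0,0,0,0,0,0],[0,0,0,0,0,0]]}}

```text
clock: 13.62
eef_pos: [0.5976, 0.0485, 0.0065]
tool_rot: [[-0.09, -0.996, -0.002], [-0.996, 0.09, 0.0], [-0.0, 0.002, -1.0]]
force: [-4.7, -0.0, 8.3]
opening: 0.0293
```

Call:
{"api": "apply_moves", "payload": {"series": [[0,-0.5,0,0,0,0],[0,-0.5,0,0,0,0],[0,-0.5,0,0,0,0],[0,0,0,0,0,0],[0,0,0,0,0,0]]}}

```text
clock: 14.03
eef_pos: [0.5983, 0.0484, 0.0065]
tool_rot: [[-0.09, -0.996, -0.004], [-0.996, 0.09, 0.001], [-0.001, 0.004, -1.0]]
force: [-7.8, 0.8, 9.6]
opening: 0.0294
```

```bash
python3 - <<'E'
from h import *
s=st();print(w2u(s["eef_pos"])); c=cap("wrist"); crop(c,200,280,600,380,2,"w9")
E
```

```text
t 14.03 pos [0.5983, 0.0484, 0.0065] F [-7.8, 0.8, 9.6] open 0.0294 q [-32.5, 50.1, 45.2, 103.9, -47.7, 47.4, -58.1]
[[-0.09, -0.996, -0.004], [-0.996, 0.09, 0.001], [-0.001, 0.004, -1.0]]
[-70.93526967  79.54460854]
```

View pics/w9.png

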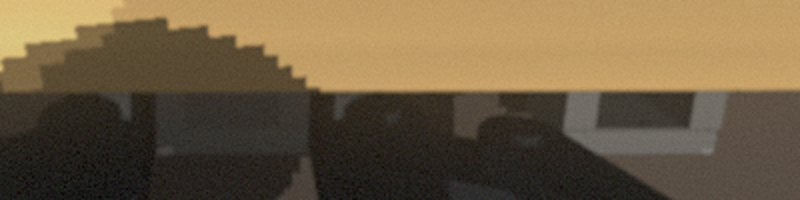

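Call:
{"api": "apply_moves", "payload": {"series": [[0,-0.5,0,0,0,0],[0,-0.5,0,0,0,0],[0,-0.5,0,0,0,0],[0,-0.5,0,0,0,0],[0,0,0,0,0,0]]}}

```text
clock: 14.5
eef_pos: [0.5983, 0.0484, 0.0065]
tool_rot: [[-0.09, -0.996, -0.007], [-0.996, 0.09, 0.002], [-0.001, 0.007, -1.0]]
force: [-12.9, 1.4, 15.9]
opening: 0.0291
```

Hard stop reached (force rising, no motion), so this drawer is home. Releasing and moving over to the other reversed drawer.

Call:
{"api": "apply_moves", "payload": {"series": [[0,1.5,0,0,0,0],[0,0,0,0,0,0],[0,0,0,0,0,0],[0,0,0,0,0,0],[0,0,-10,0,0,0]], "fingers": 0.4}}

```text
clock: 14.92
eef_pos: [0.6, 0.0487, 0.0149]
tool_rot: [[-0.09, -0.996, -0.002], [-0.996, 0.09, -0.0], [0.0, 0.002, -1.0]]
force: [-0.7, 0.6, -0.6]
opening: 0.0595
```

Call:
{"api": "apply_moves", "payload": {"series": [[0,0,-20,0,0,0],[0,0,-25,0,0,0],[0,0,-25,0,0,0],[0,0,-20,0,0,0],[0,0,0,0,0,0]], "fingers": 0.6}}

```text
clock: 15.33
eef_pos: [0.6035, 0.0474, 0.1113]
tool_rot: [[-0.09, -0.996, 0.007], [-0.996, 0.09, -0.0], [-0.0, -0.007, -1.0]]
force: [1.6, 0.1, -0.5]
opening: 0.0683
```

```bash
python3 - <<'E'
from h import *
s=st();print(w2u(s["eef_pos"])); p=u2w(-75,-80); plan([*p,0.107],-95,r=.5); c=cap("wrist","w10"); c=cap("top");crop(c,250,160,420,290,4,"t10")
E
```

```text
t 15.33 pos [0.6035, 0.0474, 0.1113] F [1.6, 0.1, -0.5] open 0.0683 q [-36.0, 43.5, 52.0, 99.0, -40.0, 57.5, -64.3]
[[-0.09, -0.996, 0.007], [-0.996, 0.09, -0.0], [-0.0, -0.007, -1.0]]
[-65.62100984  79.01886115]
from [603.5  47.4 111.3] az -95.17 to [ 580.3 -110.2  107. ] az -95: d [ -23.2 -157.6   -4.3] da 0.17, 5 rows
[[32.0,2.0,1.0,0.0,0.0,-0.0],[31.5,1.5,0.5,0.0,0.0,-0.0],[32.0,2.0,1.0,0.0,0.0,-0.0],[31.5,1.5,1.0,0.0,0.0,-0.0],[32.0,2.0,1.0,0.0,0.0,-0.0]]
```

View pics/w10.png

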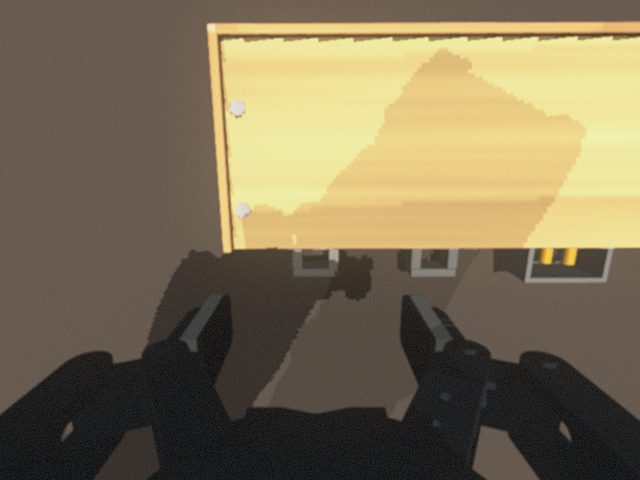

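Call:
{"api": "apply_moves", "payload": {"series": [[36,1,0,0,0,0],[40,1,0,0,0,0],[40,1,0,0,0,0],[36,1,0,0,0,0],[7,0,0,0,0,0]]}}

```text
clock: 15.85
eef_pos: [0.5804, -0.1174, 0.1065]
tool_rot: [[-0.098, -0.995, -0.0], [-0.995, 0.098, -0.005], [0.005, -0.0, -1.0]]
force: [-0.8, -0.8, 0.1]
opening: 0.0681
```

Call:
{"api": "apply_moves", "payload": {"series": [[0,0,0,0,0,0],[0,0,0,0,0,0],[0,0,0,0,0,0],[0,0,0,0,0,0],[0,0,0,0,0,0]]}}

```text
clock: 16.27
eef_pos: [0.5828, -0.1077, 0.1059]
tool_rot: [[-0.087, -0.996, -0.001], [-0.996, 0.087, 0.001], [-0.001, 0.001, -1.0]]
force: [-0.6, -0.0, 0.3]
opening: 0.0684
```

```bash
python3 - <<'E'
from h import *
s=st();print(w2u(s["eef_pos"])); p=u2w(-75,-80); plan([*p,0.009],-95,r=.2,rows=5); c=cap("wrist","w11")
P=cloud(c);U=np.stack([w2u(q) for q in P.reshape(-1,3)]);z=P[...,2].ravel()
m=(z>.03)&(z<.038)&(U[:,0]<-61)&(abs(U[:,1]+80)<32)
print(m.sum(),np.percentile(U[m],[1,99],axis=0))
E
```

```text
t 16.27 pos [0.5828, -0.1077, 0.1059] F [-0.6, -0.0, 0.3] open 0.0684 q [-20.5, 42.4, 50.2, 100.8, -38.8, 55.8, -49.7]
[[-0.087, -0.996, -0.001], [-0.996, 0.087, 0.001], [-0.001, 0.001, -1.0]]
[-72.75043426 -77.36799913]
from [ 582.8 -107.7  105.9] az -95.00 to [ 580.3 -110.2    9. ] az -95: d [ -2.5  -2.4 -96.9] da 0.00, 5 rows
[[0.6000000000000001,0.4,19.400000000000002,0.0,0.0,-0.0],[0.4,0.4,19.400000000000002,0.0,0.0,-0.0],[0.6000000000000001,0.6000000000000001,19.400000000000002,0.0,0.0,-0.0],[0.6000000000000001,0.4,19.200000000000003,0.0,0.0,-0.0],[0.4,0.4,19.400000000000002,0.0,0.0,-0.0]]
935 [[ -83.96696609 -105.37795831]
 [ -61.61754603  -53.70437319]]
```

View pics/w11.png

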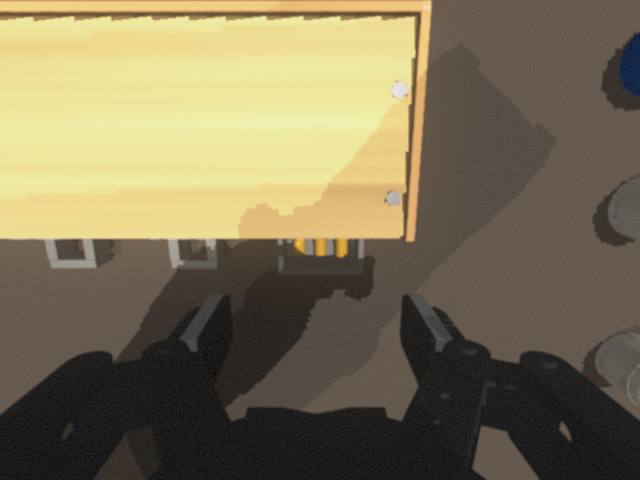

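The second drawer's protruding end is at (320,258), centred at unit y = -79.5. Descending on it.

Call:
{"api": "apply_moves", "payload": {"series": [[2.2,2.5,15,0,0,0],[0,0,22,0,0,0],[0,0,22,0,0,0],[0,0,20,0,0,0],[0,0,17,0,0,0]]}}

```text
clock: 16.73
eef_pos: [0.5797, -0.1104, 0.0089]
tool_rot: [[-0.088, -0.996, -0.001], [-0.996, 0.088, 0.0], [-0.0, 0.001, -1.0]]
force: [-0.4, 0.0, -0.7]
opening: 0.0683
```

Call:
{"api": "apply_moves", "payload": {"series": [[0,0,0,0,0,0],[0,0,0,0,0,0],[0,0,0,0,0,0],[0,0,0,0,0,0],[0,0,0,0,0,0]]}}

```text
clock: 17.15
eef_pos: [0.5806, -0.1117, 0.0115]
tool_rot: [[-0.09, -0.996, 0.002], [-0.996, 0.09, -0.0], [0.0, -0.002, -1.0]]
force: [0.3, -0.6, 0.3]
opening: 0.0681
```

Call:
{"api": "apply_moves", "payload": {"series": [[0,0,0,0,0,0],[0,0,0,0,0,0],[0,0,0,0,0,0],[0,0,0,0,0,0],[0,0,0,0,0,0]], "fingers": -1}}

```text
clock: 17.57
eef_pos: [0.5803, -0.1115, 0.0112]
tool_rot: [[-0.09, -0.996, 0.001], [-0.996, 0.09, 0.0], [-0.0, -0.001, -1.0]]
force: [-1.3, 2.4, 5.5]
opening: 0.0514
```

```bash
python3 - <<'E'
from h import *
s=st();print(w2u(s["eef_pos"])); c=cap("wrist","w12")
E
```

```text
t 17.57 pos [0.5803, -0.1115, 0.0112] F [-1.3, 2.4, 5.5] open 0.0514 q [-16.7, 48.4, 43.6, 105.5, -46.3, 45.6, -43.3]
[[-0.09, -0.996, 0.001], [-0.996, 0.09, 0.0], [-0.0, -0.001, -1.0]]
[-74.89824056 -81.34678224]
```

View pics/w12.png

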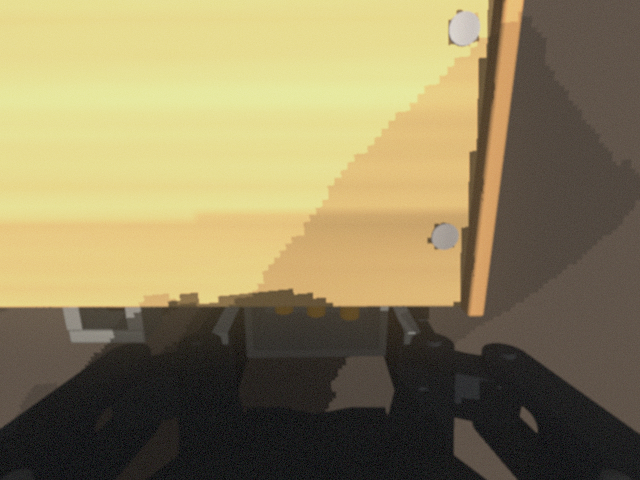

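Call:
{"api": "apply_moves", "payload": {"series": [[-0.5,4,0,0,0,0],[-0.5,8,0,0,0,0],[0,12,0,0,0,0],[0,14,0,0,0,0],[0,14,0,0,0,0]]}}

```text
clock: 18.03
eef_pos: [0.5287, -0.1065, 0.0112]
tool_rot: [[-0.09, -0.996, 0.003], [-0.996, 0.09, -0.001], [0.001, -0.003, -1.0]]
force: [3.3, -0.3, 5.8]
opening: 0.0511
```

Call:
{"api": "apply_moves", "payload": {"series": [[0,16,0,0,0,0],[0,16,0,0,0,0],[0,16,0,0,0,0],[0,16,0,0,0,0],[0,8,0,0,0,0]]}}

```text
clock: 18.45
eef_pos: [0.4554, -0.0998, 0.0112]
tool_rot: [[-0.091, -0.996, 0.002], [-0.996, 0.091, -0.001], [0.0, -0.002, -1.0]]
force: [2.9, -0.0, 5.1]
opening: 0.0515
```

Call:
{"api": "apply_moves", "payload": {"series": [[0,3,0,0,0,0],[0,0,0,0,0,0],[0,0,0,0,0,0],[0,0,0,0,0,0],[0,0,0,0,0,0]]}}

```text
clock: 18.87
eef_pos: [0.4524, -0.0994, 0.0111]
tool_rot: [[-0.091, -0.996, 0.0], [-0.996, 0.091, 0.0], [-0.0, -0.0, -1.0]]
force: [-2.9, 0.1, 13.7]
opening: 0.051
```

```bash
python3 - <<'E'
from h import *
s=st();print(w2u(s["eef_pos"])); c=cap("wrist","w13")
E
```

```text
t 18.87 pos [0.4524, -0.0994, 0.0111] F [-2.9, 0.1, 13.7] open 0.051 q [-16.4, 40.5, 40.5, 124.8, -51.0, 32.9, -32.7]
[[-0.091, -0.996, 0.0], [-0.996, 0.091, 0.0], [-0.0, -0.0, -1.0]]
[-203.31882015  -80.4436619 ]
```

View pics/w13.png

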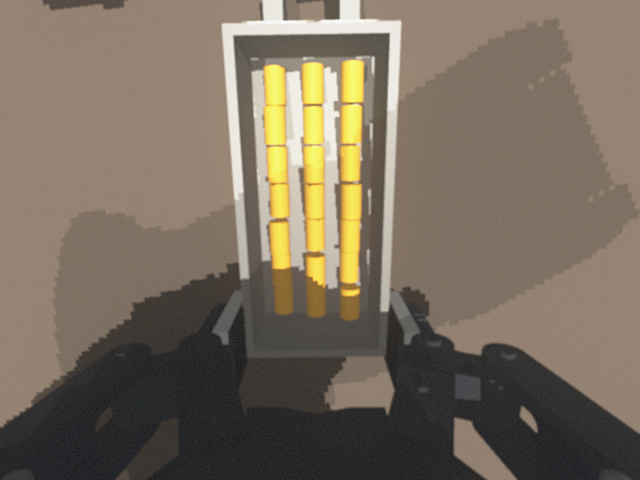

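Call:
{"api": "apply_moves", "payload": {"series": [[0,0,0,0,0,0],[0,0,0,0,0,0],[0,0,0,0,0,0],[0,-8,0,0,0,0],[0,-12,0,0,0,0]], "fingers": 0.6}}

```text
clock: 19.33
eef_pos: [0.4727, -0.1007, 0.0102]
tool_rot: [[-0.091, -0.996, -0.001], [-0.996, 0.091, 0.001], [-0.001, 0.001, -1.0]]
force: [0.4, -0.1, 0.7]
opening: 0.068
```

Call:
{"api": "apply_moves", "payload": {"series": [[0,-12,0,0,0,0],[0,-10,0,0,0,0],[0,-4,0,0,0,0],[0,0,0,0,0,0],[0,0,0,0,0,0]]}}

```text
clock: 19.75
eef_pos: [0.4988, -0.1032, 0.01]
tool_rot: [[-0.09, -0.996, -0.001], [-0.996, 0.09, -0.0], [0.0, 0.001, -1.0]]
force: [-0.5, 0.6, 1.0]
opening: 0.0683
```

Call:
{"api": "apply_moves", "payload": {"series": [[0,0,0,0,0,0],[0,0,0,0,0,0],[0,0,0,0,0,0],[0,0,0,0,0,0],[0,0,0,0,0,0]], "fingers": -1}}

```text
clock: 20.17
eef_pos: [0.4986, -0.1032, 0.0104]
tool_rot: [[-0.09, -0.996, -0.001], [-0.996, 0.09, 0.0], [-0.0, 0.001, -1.0]]
force: [-2.7, 1.8, 3.9]
opening: 0.0511
```

```bash
python3 - <<'E'
from h import *
s=st();print(w2u(s["eef_pos"])); c=cap("wrist","w14")
E
```

```text
t 20.17 pos [0.4986, -0.1032, 0.0104] F [-2.7, 1.8, 3.9] open 0.0511 q [-17.1, 43.4, 42.0, 118.0, -48.9, 37.7, -36.8]
[[-0.09, -0.996, -0.001], [-0.996, 0.09, 0.0], [-0.0, 0.001, -1.0]]
[-157.03072559  -80.23090145]
```

View pics/w14.png

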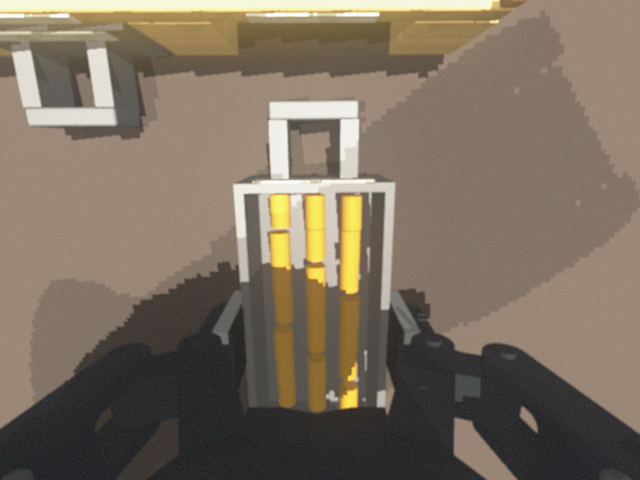

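Gripped mid-body with the pull at (315,105) toward the unit. Lifting 3 mm and turning −180°.

Call:
{"api": "apply_moves", "payload": {"series": [[0,0,-3,0,0,-3],[0,0,0,0,0,-6],[0,0,0,0,0,-7],[0,0,0,0,0,-7],[0,0,0,0,0,-7]]}}

```text
clock: 20.63
eef_pos: [0.4993, -0.1031, 0.0131]
tool_rot: [[0.426, -0.905, 0.0], [-0.905, -0.426, -0.0], [0.0, 0.0, -1.0]]
force: [-0.7, 0.0, -1.3]
opening: 0.0516
```

Call:
{"api": "apply_moves", "payload": {"series": [[0,0,0,0,0,-7],[0,0,0,0,0,-7],[0,0,0,0,0,-7],[0,0,0,0,0,-7],[0,0,0,0,0,-7]]}}

```text
clock: 21.05
eef_pos: [0.4994, -0.1032, 0.0131]
tool_rot: [[0.868, -0.497, 0.0], [-0.497, -0.868, -0.0], [0.0, -0.0, -1.0]]
force: [-0.0, -0.3, -1.4]
opening: 0.051
```

Call:
{"api": "apply_moves", "payload": {"series": [[0,0,0,0,0,-7],[0,0,0,0,0,-7],[0,0,0,0,0,-7],[0,0,0,0,0,-7],[0,0,0,0,0,-7]]}}

```text
clock: 21.47
eef_pos: [0.4993, -0.1033, 0.0131]
tool_rot: [[0.996, 0.09, 0.0], [0.09, -0.996, -0.0], [0.0, 0.0, -1.0]]
force: [-0.3, 0.8, -2.2]
opening: 0.0513
```

Call:
{"api": "apply_moves", "payload": {"series": [[0,0,0,0,0,-7],[0,0,0,0,0,-7],[0,0,0,0,0,-7],[0,0,0,0,0,-7],[0,0,0,0,0,-7]]}}

```text
clock: 21.88
eef_pos: [0.4993, -0.1033, 0.0131]
tool_rot: [[0.764, 0.645, 0.0], [0.645, -0.764, -0.0], [0.0, 0.0, -1.0]]
force: [-0.5, -0.6, -1.6]
opening: 0.0514
```

Call:
{"api": "apply_moves", "payload": {"series": [[0,0,0,0,0,-7],[0,0,0,0,0,-7],[0,0,0,0,0,-7],[0,0,0,0,0,-7],[0,0,0,0,0,-7]]}}

```text
clock: 22.3
eef_pos: [0.4993, -0.1033, 0.0131]
tool_rot: [[0.256, 0.967, 0.0], [0.967, -0.256, 0.0], [0.0, 0.0, -1.0]]
force: [-0.3, -0.4, -3.1]
opening: 0.0515
```

Call:
{"api": "apply_moves", "payload": {"series": [[0,0,0,0,0,-6],[0,0,0,0,0,-4],[0,0,0,0,0,0],[0,0,0,0,0,0],[0,0,0,0,0,0]]}}

```text
clock: 22.72
eef_pos: [0.4992, -0.1033, 0.0132]
tool_rot: [[0.093, 0.996, -0.0], [0.996, -0.093, 0.0], [0.0, -0.0, -1.0]]
force: [0.3, -0.2, -1.4]
opening: 0.0511
```

```bash
python3 - <<'E'
from h import *
s=st();print(w2u(s["eef_pos"])); c=cap("wrist","w15")
E
```

```text
t 22.72 pos [0.4992, -0.1033, 0.0132] F [0.3, -0.2, -1.4] open 0.0511 q [13.5, 35.7, -6.8, 117.5, 8.7, 27.3, 84.9]
[[0.093, 0.996, -0.0], [0.996, -0.093, 0.0], [0.0, -0.0, -1.0]]
[-156.40878794  -80.26758368]
```

View pics/w15.png

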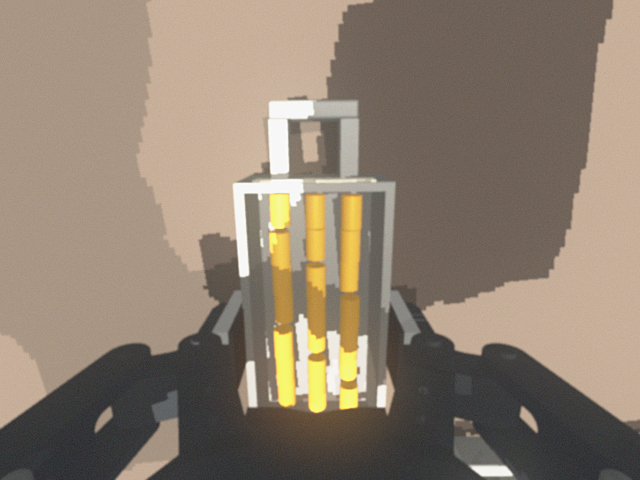

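Call:
{"api": "apply_moves", "payload": {"series": [[0.3,0,2.5,0,0,-0.3],[0,8,0,0,0,0],[0,10,0,0,0,0],[0,10,0,0,0,0],[0,8,0,0,0,0]]}}

```text
clock: 23.18
eef_pos: [0.5362, -0.1059, 0.0107]
tool_rot: [[0.085, 0.996, 0.0], [0.996, -0.085, -0.0], [-0.0, 0.0, -1.0]]
force: [-0.4, 0.1, -1.8]
opening: 0.0511
```

Call:
{"api": "apply_moves", "payload": {"series": [[0,6,0,0,0,0],[0,6,0,0,0,0],[0,6,0,0,0,0],[0,6,0,0,0,0],[0,0,0,0,0,0]]}}

```text
clock: 23.6
eef_pos: [0.5604, -0.1081, 0.0108]
tool_rot: [[0.085, 0.996, 0.001], [0.996, -0.085, -0.0], [0.0, 0.001, -1.0]]
force: [1.0, -0.3, -0.9]
opening: 0.0513
```

Call:
{"api": "apply_moves", "payload": {"series": [[0,5,0,0,0,0],[0,5,0,0,0,0],[0,5,0,0,0,0],[0,2,0,0,0,0],[0,0,0,0,0,0]]}}

```text
clock: 24.02
eef_pos: [0.5767, -0.1095, 0.0108]
tool_rot: [[0.085, 0.996, 0.001], [0.996, -0.085, -0.0], [0.0, 0.001, -1.0]]
force: [0.3, -0.3, -1.4]
opening: 0.0514
```

```bash
python3 - <<'E'
from h import *
s=st();print(w2u(s["eef_pos"])); c=cap("wrist","w16")
E
```

```text
t 24.02 pos [0.5767, -0.1095, 0.0108] F [0.3, -0.3, -1.4] open 0.0514 q [13.0, 40.1, -7.4, 105.7, 8.4, 34.6, 85.6]
[[0.085, 0.996, 0.001], [0.996, -0.085, -0.0], [0.0, 0.001, -1.0]]
[-78.67888736 -79.70650419]
```

View pics/w16.png

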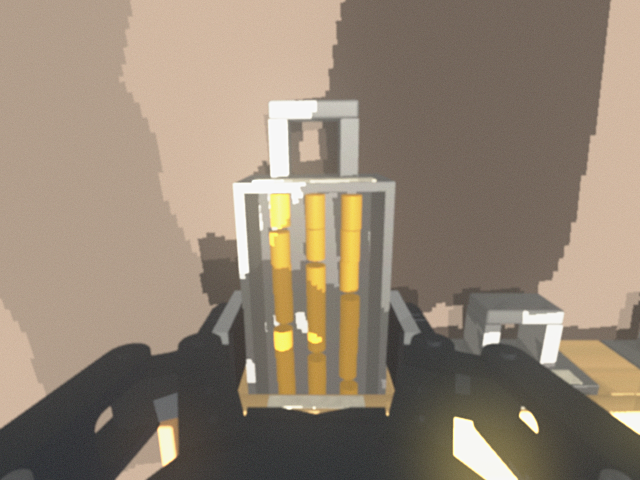

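The drawer is about 34 mm into the bay. Releasing it and moving back to grip the pull.

Call:
{"api": "apply_moves", "payload": {"series": [[0,0,0,0,0,0],[0,0,0,0,0,0],[0,-5,0,0,0,0],[0,-12,1,0,0,0],[0,-16,1,0,0,0]], "fingers": 0.5}}

```text
clock: 24.48
eef_pos: [0.5434, -0.1067, 0.0089]
tool_rot: [[0.085, 0.996, 0.001], [0.996, -0.085, -0.0], [0.0, 0.001, -1.0]]
force: [-0.5, -0.8, 0.0]
opening: 0.0642
```

Call:
{"api": "apply_moves", "payload": {"series": [[0,-16,1,0,0,0],[0,-14,1,0,0,0],[0,-6,0,0,0,0],[0,0,0,0,0,0],[0,0,0,0,0,0]]}}

```text
clock: 24.9
eef_pos: [0.5078, -0.1037, 0.0071]
tool_rot: [[0.085, 0.996, 0.001], [0.996, -0.085, -0.0], [-0.0, 0.001, -1.0]]
force: [-0.2, -0.3, 0.2]
opening: 0.0639
```

Call:
{"api": "apply_moves", "payload": {"series": [[0,0,0,0,0,0],[0,0,0,0,0,0],[0,0,0,0,0,0],[0,0,0,0,0,0],[0,0,0,0,0,0]], "fingers": -1}}

```text
clock: 25.32
eef_pos: [0.5081, -0.1037, 0.007]
tool_rot: [[0.084, 0.996, 0.001], [0.996, -0.084, -0.0], [0.0, 0.001, -1.0]]
force: [0.6, 0.9, 2.5]
opening: 0.029
```

```bash
python3 - <<'E'
from h import *
s=st();print(w2u(s["eef_pos"])); c=cap("wrist","w17")
E
```

```text
t 25.32 pos [0.5081, -0.1037, 0.007] F [0.6, 0.9, 2.5] open 0.029 q [13.4, 36.7, -6.9, 116.5, 9.0, 27.2, 85.0]
[[0.084, 0.996, 0.001], [0.996, -0.084, -0.0], [0.0, 0.001, -1.0]]
[-147.52972849  -79.82093727]
```

View pics/w17.png

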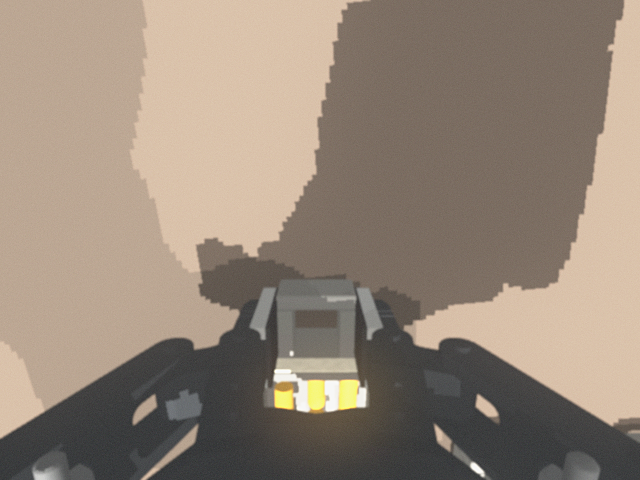

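The pull, at (317,305), is held with a 29 mm opening. Pushing home, slowly at the end.

Call:
{"api": "apply_moves", "payload": {"series": [[0,6,0,0,0,0],[0,10,0,0,0,0],[0,12,0,0,0,0],[0,12,0,0,0,0],[0,10,0,0,0,0]]}}

```text
clock: 25.78
eef_pos: [0.5563, -0.108, 0.007]
tool_rot: [[0.085, 0.996, -0.003], [0.996, -0.085, -0.0], [-0.0, -0.003, -1.0]]
force: [-5.3, 0.7, 10.0]
opening: 0.0294
```

Call:
{"api": "apply_moves", "payload": {"series": [[0,8,0,0,0,0],[0,6,0,0,0,0],[0,4,0,0,0,0],[0,3,0,0,0,0],[0,2,0,0,0,0]]}}

```text
clock: 26.2
eef_pos: [0.5786, -0.1099, 0.007]
tool_rot: [[0.085, 0.996, -0.003], [0.996, -0.085, -0.0], [-0.0, -0.003, -1.0]]
force: [-5.6, 0.2, 10.9]
opening: 0.0291
```

Call:
{"api": "apply_moves", "payload": {"series": [[0,1,0,0,0,0],[0,1,0,0,0,0],[0,1,0,0,0,0],[0,0.5,0,0,0,0],[0,0,0,0,0,0]]}}

```text
clock: 26.62
eef_pos: [0.582, -0.1102, 0.007]
tool_rot: [[0.085, 0.996, -0.003], [0.996, -0.085, -0.0], [-0.0, -0.003, -1.0]]
force: [-5.1, 0.2, 8.1]
opening: 0.0291
```

Call:
{"api": "apply_moves", "payload": {"series": [[0,0.5,0,0,0,0],[0,0.5,0,0,0,0],[0,0.5,0,0,0,0],[0,0.5,0,0,0,0],[0,0,0,0,0,0]]}}

```text
clock: 27.03
eef_pos: [0.5839, -0.1103, 0.007]
tool_rot: [[0.085, 0.996, -0.003], [0.996, -0.085, -0.0], [-0.0, -0.003, -1.0]]
force: [-5.4, 0.7, 9.2]
opening: 0.029
```

```bash
python3 - <<'E'
from h import *
s=st();print(w2u(s["eef_pos"])); c=cap("wrist","w18")
E
```

```text
t 27.03 pos [0.5839, -0.1103, 0.007] F [-5.4, 0.7, 9.2] open 0.029 q [12.9, 40.9, -7.3, 104.5, 8.4, 35.2, 85.6]
[[0.085, 0.996, -0.003], [0.996, -0.085, -0.0], [-0.0, -0.003, -1.0]]
[-71.40706397 -79.83720368]
```

View pics/w18.png

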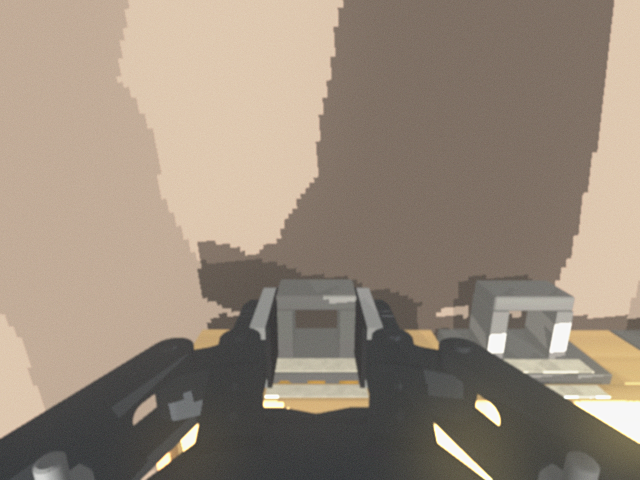

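Call:
{"api": "apply_moves", "payload": {"series": [[0,0.5,0,0,0,0],[0,0.5,0,0,0,0],[0,0.5,0,0,0,0],[0,0.5,0,0,0,0],[0,0,0,0,0,0]]}}

```text
clock: 27.5
eef_pos: [0.5846, -0.1104, 0.007]
tool_rot: [[0.085, 0.996, -0.005], [0.996, -0.085, 0.0], [-0.0, -0.005, -1.0]]
force: [-9.6, 0.0, 13.2]
opening: 0.0294
```

Call:
{"api": "apply_moves", "payload": {"series": [[0,0.5,0,0,0,0],[0,0.5,0,0,0,0],[0,0.5,0,0,0,0],[0,0,0,0,0,0],[0,0,0,0,0,0]]}}

```text
clock: 27.92
eef_pos: [0.5846, -0.1104, 0.007]
tool_rot: [[0.085, 0.996, -0.008], [0.996, -0.085, 0.0], [-0.0, -0.008, -1.0]]
force: [-12.9, 1.4, 15.9]
opening: 0.0294
```

Hard stop reached. Releasing, lifting, and checking the unit and jars.

Call:
{"api": "apply_moves", "payload": {"series": [[0,-1.5,0,0,0,0],[0,0,0,0,0,0],[0,0,0,0,0,0],[0,0,0,0,0,0],[0,0,-10,0,0,0]], "fingers": 0.4}}

```text
clock: 28.33
eef_pos: [0.5866, -0.1103, 0.0153]
tool_rot: [[0.084, 0.996, -0.003], [0.996, -0.084, 0.0], [0.0, -0.003, -1.0]]
force: [0.5, -1.1, -0.4]
opening: 0.0597
```

Call:
{"api": "apply_moves", "payload": {"series": [[0,-5,-25,0,0,0],[0,-8,-35,0,0,0],[0,-8,-35,0,0,0],[0,-8,-35,0,0,0],[0,-5,-20,0,0,0]]}}

```text
clock: 28.75
eef_pos: [0.555, -0.108, 0.1717]
tool_rot: [[0.085, 0.996, 0.006], [0.996, -0.085, -0.001], [-0.001, 0.006, -1.0]]
force: [0.4, -0.3, 1.0]
opening: 0.0596
```

Call:
{"api": "apply_moves", "payload": {"series": [[0,0,0,0,0,0],[0,0,0,0,0,0],[0,0,0,0,0,0],[0,0,0,0,0,0],[0,0,0,0,0,0]], "fingers": 0.7}}

```text
clock: 29.17
eef_pos: [0.5533, -0.1076, 0.1657]
tool_rot: [[0.085, 0.996, -0.002], [0.996, -0.085, 0.0], [0.0, -0.002, -1.0]]
force: [-0.1, -0.4, -0.6]
opening: 0.0722
```

```bash
cat > jars.py <<'E'
from h import *
def jars(c):
    """black round lids at z~.056 (counter) or ~.104 (unit top)"""
    P=cloud(c);Z=P[...,2];im=c["img"].astype(int)
    hsv=cv2.cvtColor(c["img"],cv2.COLOR_RGB2HSV)
    res=[]
    for zn,lo,hi in(("counter",.048,.064),("unit",.096,.112)):
        m=((Z>lo)&(Z<hi)).astype(np.uint8); n,L,S,C=cv2.connectedComponentsWithStats(m)
        for i in range(1,n):
            if S[i,4]<60: continue
            q=P[L==i]; (x,y),r=cv2.minEnclosingCircle(q[:,:2].astype(np.float32)*1000)
            if 15<r<27: print(zn,"px",np.round(C[i]).astype(int),"xy",round(x,1),round(y,1),"r",round(r,1),"z",np.round(np.median(q[:,2])*1000,1),"rgb",np.median(c["img"][L==i],axis=0).astype(int))
E
python3 - <<'E'
from jars import *
from meas import meas
s=st();print(w2u(s["eef_pos"])); c=cap("wrist","w19"); meas(c)
c=cap("top","t19"); jars(c)
E
```

```text
t 29.17 pos [0.5533, -0.1076, 0.1657] F [-0.1, -0.4, -0.6] open 0.0722 q [14.9, 27.1, -9.6, 100.8, 5.5, 52.7, 88.2]
[[0.085, 0.996, -0.002], [0.996, -0.085, 0.0], [0.0, -0.002, -1.0]]
[-102.17006866  -79.76722623]
top [661.  -36.5] [262.3 113.9] 84.88 0.04909672585686636
80 1021 x [-83.3 -61.4] hi y None
0 863 x [-83.7 -61.3] hi y None
-80 692 x [-83.3 -61.5] hi y None
counter px [442 198] xy 679.9 -327.2 r 21.7 z 55.6 rgb [ 63 119 234]
counter px [445 232] xy 590.2 -330.2 r 20.9 z 55.7 rgb [45 42 44]
counter px [188 241] xy 562.9 323.4 r 20.7 z 55.7 rgb [36 35 36]
counter px [479 253] xy 535.7 -412.7 r 21.8 z 55.6 rgb [ 64 120 234]
counter px [449 278] xy 473.9 -335.1 r 21.1 z 55.5 rgb [46 44 45]
counter px [197 281] xy 462.6 295.1 r 21.2 z 55.3 rgb [40 38 40]
counter px [205 316] xy 375.9 271.2 r 20.9 z 55.2 rgb [248 191 221]
counter px [ 33 435] xy 92.1 673.2 r 19.4 z 57.9 rgb [79 55 27]
counter px [ 10 457] xy 47.5 712.6 r 23.0 z 59.8 rgb [61 54 53]
counter px [ 29 456] xy 43.2 675.5 r 20.2 z 59.3 rgb [81 58 28]
counter px [  6 476] xy 2.7 719.8 r 15.6 z 57.1 rgb [75 53 26]
counter px [ 26 475] xy 1.3 674.9 r 19.1 z 58.3 rgb [56 53 52]
```

View pics/w19.png

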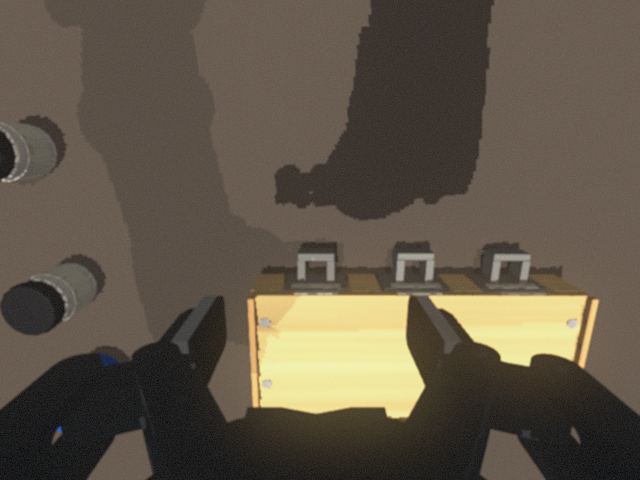

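View pics/t19.png

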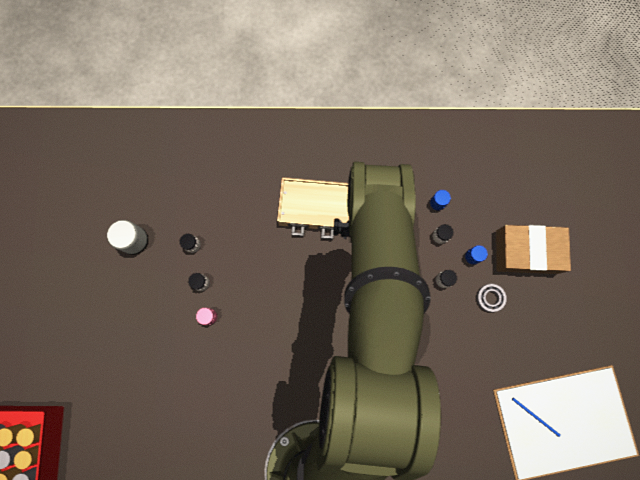

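All three pull ends stand equal, at −83.3, −83.7 and −83.3 mm (nominal −84). So both drawers are home and the middle one is untouched. The jars haven't moved: (590,−330), (474,−335), (563,323), (463,295). Starting with the jar at (590,−330).

```bash
python3 - <<'E'
from h import *
plan([.589,-.3295,.16],-5,rows=15)
E
```

```text
from [ 553.4 -107.5  165.8] az 85.15 to [ 589.  -329.5  160. ] az -5: d [  35.6 -222.    -5.8] da -90.15, 15 rows
[[-14.5,3.5,0.5,0.0,0.0,6.0],[-14.0,5.0,0.5,0.0,0.0,6.0],[-13.5,7.0,0.0,0.0,0.0,6.0],[-13.0,8.0,0.5,0.0,0.0,6.0],[-11.5,9.0,0.5,0.0,0.0,6.0]]
[[-11.0,10.5,0.5,0.0,0.0,6.0],[-9.5,11.5,0.0,0.0,0.0,6.0],[-8.5,12.5,0.5,0.0,0.0,6.0],[-7.0,13.0,0.5,0.0,0.0,6.0],[-5.5,14.0,0.5,0.0,0.0,6.0]]
[[-4.5,14.5,0.5,0.0,0.0,6.0],[-2.5,14.5,0.0,0.0,0.0,6.0],[-1.0,15.0,0.5,0.0,0.0,6.0],[0.5,15.0,0.5,0.0,0.0,6.0],[2.0,15.0,0.5,0.0,0.0,6.0]]
```

Call:
{"api": "apply_moves", "payload": {"series": [[-14.5,3.5,0.5,0,0,6],[-14,5,0.5,0,0,6],[-13.5,7,0,0,0,6],[-13,8,0.5,0,0,6],[-11.5,9,0.5,0,0,6]], "fingers": 0.9}}

```text
clock: 29.68
eef_pos: [0.5655, -0.1822, 0.1641]
tool_rot: [[0.576, 0.818, -0.001], [0.818, -0.576, 0.0], [-0.001, -0.001, -1.0]]
force: [-0.4, -0.8, -0.3]
opening: 0.0808
```

Call:
{"api": "apply_moves", "payload": {"series": [[-11,10.5,0.5,0,0,6],[-9.5,11.5,0,0,0,6],[-8.5,12.5,0.5,0,0,6],[-7,13,0.5,0,0,6],[-5.5,14,0.5,0,0,6]]}}

```text
clock: 30.1
eef_pos: [0.5775, -0.2561, 0.162]
tool_rot: [[0.907, 0.421, -0.001], [0.421, -0.907, 0.0], [-0.001, -0.001, -1.0]]
force: [0.6, 0.2, 0.2]
opening: 0.0812
```

Call:
{"api": "apply_moves", "payload": {"series": [[-4.5,14.5,0.5,0,0,6],[-2.5,14.5,0,0,0,6],[-1,15,0.5,0,0,6],[0.5,15,0.5,0,0,6],[2,15,0.5,0,0,6]]}}

```text
clock: 30.52
eef_pos: [0.5892, -0.3302, 0.1599]
tool_rot: [[0.996, -0.089, -0.001], [-0.089, -0.996, 0.0], [-0.001, -0.0, -1.0]]
force: [-0.1, 0.9, -0.4]
opening: 0.081
```

Call:
{"api": "apply_moves", "payload": {"series": [[0,0,0,0,0,0],[0,0,0,0,0,0],[0,0,0,0,0,0],[0,0,0,0,0,0],[0,0,0,0,0,0]]}}

```text
clock: 30.93
eef_pos: [0.5893, -0.3286, 0.1608]
tool_rot: [[0.997, -0.082, 0.0], [-0.082, -0.997, 0.001], [0.0, -0.001, -1.0]]
force: [-0.3, 0.1, 0.1]
opening: 0.0813
```

```bash
python3 - <<'E'
from jars import *
s=st(); c=cap("wrist","w20"); jars(c)
plan([.589,-.3295,.02],-5,rows=5)
E
```

```text
t 30.93 pos [0.5893, -0.3286, 0.1608] F [-0.3, 0.1, 0.1] open 0.0813 q [18.5, 37.3, 15.5, 83.5, -10.7, 60.7, 31.5]
[[0.997, -0.082, 0.0], [-0.082, -0.997, 0.001], [0.0, -0.001, -1.0]]
counter px [443 225] xy 679.4 -324.1 r 21.2 z 56.8 rgb [ 98 214 247]
counter px [315 241] xy 589.3 -328.1 r 21.0 z 56.9 rgb [98 95 95]
counter px [154 259] xy 473.2 -332.5 r 21.3 z 57.0 rgb [81 77 77]
counter px [254 350] xy 534.7 -410.9 r 21.3 z 56.8 rgb [ 71 174 247]
from [ 589.3 -328.9  160.9] az -4.74 to [ 589.  -329.5   20. ] az -5: d [  -0.3   -0.6 -140.9] da -0.26, 5 rows
[[-0.0,0.0,28.0,0.0,0.0,0.0],[-0.0,0.5,28.5,0.0,0.0,0.0],[-0.0,-0.0,28.0,0.0,0.0,0.0],[-0.0,0.0,28.5,0.0,0.0,0.0],[-0.0,0.0,28.0,0.0,0.0,0.5]]
```

View pics/w20.png

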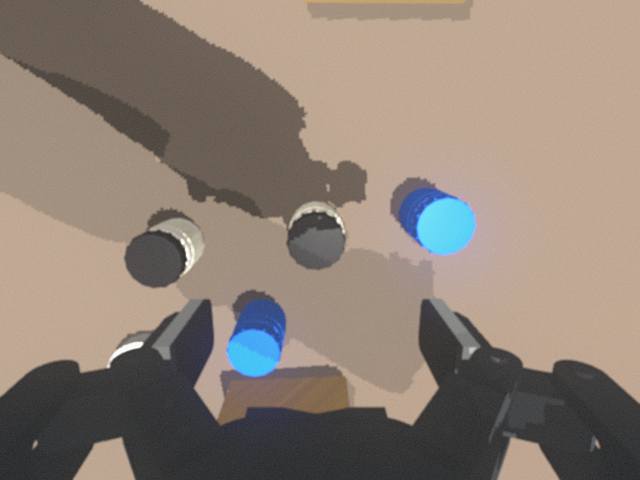

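The target jar at (315,241) lies straight below the tool. Descending.

Call:
{"api": "apply_moves", "payload": {"series": [[0,-0.5,25,0,0,0],[0,0,35,0,0,0],[0,0,35,0,0,0],[0,0,28,0,0,0],[0,0,19,0,0,0]]}}

```text
clock: 31.4
eef_pos: [0.588, -0.3277, 0.0159]
tool_rot: [[0.997, -0.083, -0.003], [-0.083, -0.997, 0.002], [-0.003, -0.002, -1.0]]
force: [0.1, -0.2, 0.1]
opening: 0.0811
```

Call:
{"api": "apply_moves", "payload": {"series": [[0,0,0,0,0,0],[0,0,0,0,0,0],[0,0,0,0,0,0],[0,0,0,0,0,0],[0,0,0,0,0,0]]}}

```text
clock: 31.82
eef_pos: [0.5901, -0.3298, 0.0208]
tool_rot: [[0.996, -0.084, 0.003], [-0.084, -0.996, -0.001], [0.003, 0.001, -1.0]]
force: [0.6, 0.2, 0.5]
opening: 0.0809
```

Call:
{"api": "apply_moves", "payload": {"series": [[0,0,0,0,0,0],[0,0,0,0,0,0],[0,0,0,0,0,0],[0,0,0,0,0,0],[0,0,0,0,0,0]], "fingers": -1, "newtons": 40}}

```text
clock: 32.23
eef_pos: [0.5894, -0.3294, 0.0195]
tool_rot: [[0.996, -0.085, 0.001], [-0.085, -0.996, -0.0], [0.001, 0.0, -1.0]]
force: [-0.2, 1.7, 6.1]
opening: 0.0408
```

```bash
python3 - <<'E'
from h import *
s=st(); c=cap("wrist","w21")
p=s["eef_pos"]; print(u2w(0,-84), u2w(0,84))
E
```

```text
t 32.23 pos [0.5894, -0.3294, 0.0195] F [-0.2, 1.7, 6.1] open 0.0408 q [19.8, 45.8, 13.1, 91.0, -13.3, 44.7, 33.7]
[[0.996, -0.085, 0.001], [-0.085, -0.996, -0.0], [0.001, 0.0, -1.0]]
[ 0.65467892 -0.12068035] [0.66932108 0.04668035]
```

View pics/w21.png

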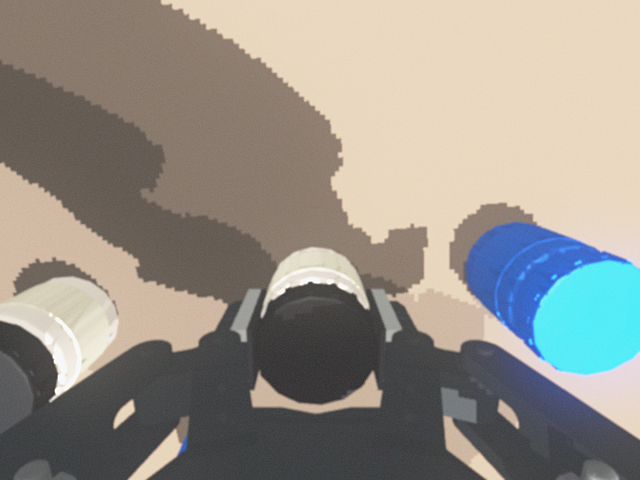

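Jar held (opening 40.8 mm). Lifting about 70 mm and moving to unit-top spot y = −28.

```bash
python3 - <<'E'
from h import *
p=u2w(-4,-28); s=sensors.read_state(); q=np.array(s["eef_pos"]); print(p)
plan([*p,.0895],-5,cur=([q[0],q[1],.0895],-4.9),rows=10)
E
```

```text
[ 0.65557486 -0.06454483]
from [ 589.4 -329.4   89.5] az -4.90 to [655.6 -64.5  89.5] az -5: d [ 66.2 264.8   0. ] da -0.10, 10 rows
[[4.5,-27.0,-0.0,0.0,0.0,0.0],[4.0,-27.0,-0.0,0.0,0.0,0.0],[4.5,-27.0,-0.0,0.0,0.0,0.0],[4.5,-27.0,-0.0,0.0,0.0,0.0],[4.0,-27.0,-0.0,0.0,0.0,0.0]]
[[4.5,-26.5,-0.0,0.0,0.0,0.0],[4.5,-27.0,-0.0,0.0,0.0,0.0],[4.0,-27.0,-0.0,0.0,0.0,0.0],[4.5,-27.0,-0.0,0.0,0.0,0.0],[4.5,-27.0,-0.0,0.0,0.0,0.0]]
```

Call:
{"api": "apply_moves", "payload": {"series": [[0,0,-8,0,0,0],[0,0,-16,0,0,0],[0,0,-18,0,0,0],[0,0,-18,0,0,0],[0,0,-10,0,0,0]], "newtons": 50}}

```text
clock: 32.7
eef_pos: [0.5897, -0.3297, 0.0909]
tool_rot: [[0.996, -0.085, 0.002], [-0.085, -0.996, -0.001], [0.002, 0.001, -1.0]]
force: [-0.1, -0.4, -0.3]
opening: 0.0403
```

Call:
{"api": "apply_moves", "payload": {"series": [[2.5,-15,0,0,0,0],[4,-25,0,0,0,0],[5,-32,0,0,0,0],[5.5,-35,0,0,0,0],[5.5,-35,0,0,0,0]]}}

```text
clock: 33.12
eef_pos: [0.6232, -0.187, 0.0877]
tool_rot: [[0.996, -0.085, -0.001], [-0.085, -0.996, 0.001], [-0.001, -0.001, -1.0]]
force: [0.3, 0.2, -0.9]
opening: 0.0405
```

Call:
{"api": "apply_moves", "payload": {"series": [[5.5,-35,0,0,0,0],[5,-32,0,0,0,0],[4.5,-28,0,0,0,0],[3.5,-20,0,0,0,0],[2,-13,0,0,0,0]]}}

```text
clock: 33.53
eef_pos: [0.6548, -0.0584, 0.0875]
tool_rot: [[0.997, -0.08, -0.002], [-0.08, -0.997, 0.002], [-0.002, -0.002, -1.0]]
force: [-0.5, -0.3, -1.3]
opening: 0.0405
```

Call:
{"api": "apply_moves", "payload": {"series": [[0,0,0,0,0,0],[0,0,0,0,0,0],[0,0,0,0,0,0],[0,0,0,0,0,0],[0,0,0,0,0,0]]}}

```text
clock: 33.95
eef_pos: [0.6544, -0.066, 0.0888]
tool_rot: [[0.996, -0.087, -0.0], [-0.087, -0.996, -0.001], [-0.0, 0.001, -1.0]]
force: [-1.2, -0.0, -1.0]
opening: 0.0405
```

```bash
python3 - <<'E'
from h import *
s=st(); print(w2u(s["eef_pos"]));c=cap("wrist","w22")
E
```

```text
t 33.95 pos [0.6544, -0.066, 0.0888] F [-1.2, -0.0, -1.0] open 0.0405 q [-5.6, 40.1, 16.1, 90.9, -13.2, 50.8, 10.2]
[[0.996, -0.087, -0.0], [-0.087, -0.996, -0.001], [-0.0, 0.001, -1.0]]
[ -5.04191676 -29.52398792]
```

View pics/w22.png

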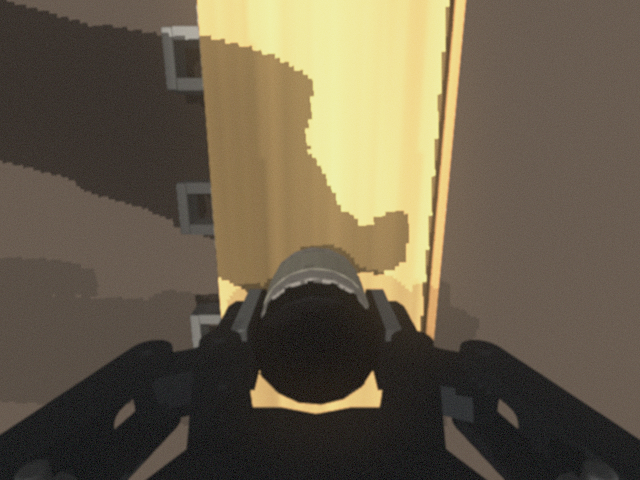

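Call:
{"api": "apply_moves", "payload": {"series": [[0,-1,6,0,0,0],[0,0,6,0,0,0],[0,0,4,0,0,0],[0,0,2,0,0,0],[0,0,1,0,0,0]]}}

```text
clock: 34.42
eef_pos: [0.6545, -0.0628, 0.0689]
tool_rot: [[0.996, -0.085, -0.001], [-0.085, -0.996, 0.0], [-0.001, 0.0, -1.0]]
force: [0.2, -0.7, -0.3]
opening: 0.0405
```

Call:
{"api": "apply_moves", "payload": {"series": [[0,0,1,0,0,0],[0,0,0.5,0,0,0],[0,0,0.5,0,0,0],[0,0,0,0,0,0],[0,0,0,0,0,0]]}}

```text
clock: 34.83
eef_pos: [0.655, -0.0628, 0.068]
tool_rot: [[0.996, -0.085, 0.0], [-0.085, -0.996, -0.0], [0.0, -0.0, -1.0]]
force: [-0.4, -0.4, -0.9]
opening: 0.0404
```

Call:
{"api": "apply_moves", "payload": {"series": [[0,0,0.5,0,0,0],[0,0,0.5,0,0,0],[0,0,0.5,0,0,0],[0,0,0,0,0,0],[0,0,0,0,0,0]]}}

```text
clock: 35.25
eef_pos: [0.6551, -0.0628, 0.0675]
tool_rot: [[0.996, -0.085, 0.001], [-0.085, -0.996, 0.0], [0.001, -0.0, -1.0]]
force: [-2.2, 0.8, 7.8]
opening: 0.0402
```

Seated on the top (contact force 8 N). Releasing and lifting.

Call:
{"api": "apply_moves", "payload": {"series": [[0,0,0,0,0,0],[0,0,0,0,0,0],[0,0,0,0,0,0],[0,0,0,0,0,0],[0,0,-5,0,0,0]], "fingers": 0.4}}

```text
clock: 35.67
eef_pos: [0.6542, -0.0627, 0.0703]
tool_rot: [[0.996, -0.085, -0.002], [-0.085, -0.996, 0.0], [-0.002, 0.0, -1.0]]
force: [-0.2, 0.2, 0.1]
opening: 0.0598
```

Call:
{"api": "apply_moves", "payload": {"series": [[0,0,-15,0,0,0],[0,0,-25,0,0,0],[0,0,-30,0,0,0],[0,0,-20,0,0,0],[0,0,0,0,0,0]]}}

```text
clock: 36.08
eef_pos: [0.6574, -0.0636, 0.1666]
tool_rot: [[0.996, -0.085, 0.008], [-0.085, -0.996, -0.001], [0.008, 0.0, -1.0]]
force: [1.5, -0.7, 0.5]
opening: 0.0598
```

```bash
python3 - <<'E'
from jars import *
s=st(); c=cap("wrist","w23"); jars(c)
plan([.473,-.333,.16],-5,rows=10)
E
```

```text
t 36.08 pos [0.6574, -0.0636, 0.1666] F [1.5, -0.7, 0.5] open 0.0598 q [-6.6, 35.7, 17.5, 86.1, -11.7, 59.6, 8.8]
[[0.996, -0.085, 0.008], [-0.085, -0.996, -0.001], [0.008, 0.0, -1.0]]
unit px [311 257] xy 655.3 -61.9 r 21.2 z 104.9 rgb [70 59 46]
from [656.4 -63.3 164.3] az -4.86 to [ 473. -333.  160.] az -5: d [-183.4 -269.7   -4.3] da -0.14, 10 rows
[[-16.0,28.5,0.5,0.0,0.0,0.0],[-16.0,28.5,0.5,0.0,0.0,0.0],[-16.0,28.5,0.5,0.0,0.0,0.0],[-16.0,28.0,0.0,0.0,0.0,0.0],[-16.0,28.5,0.5,0.0,0.0,0.0]]
[[-16.0,28.5,0.5,0.0,0.0,0.0],[-16.0,28.5,0.5,0.0,0.0,0.0],[-16.0,28.5,0.5,0.0,0.0,0.0],[-16.0,28.5,0.5,0.0,0.0,0.0],[-16.0,28.5,0.5,0.0,0.0,0.0]]
```

View pics/w23.png

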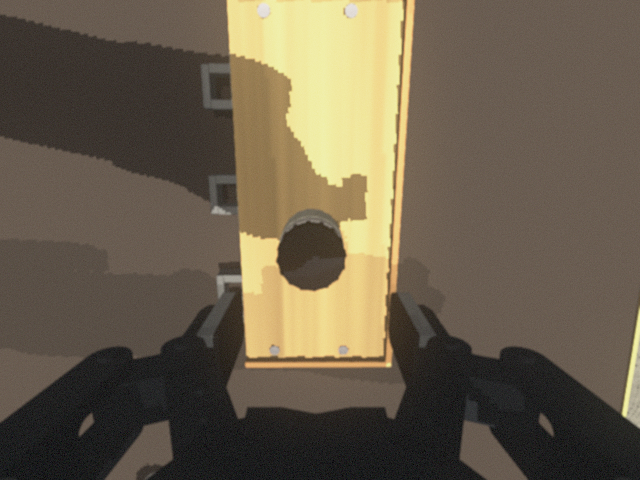

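First jar stands upright at (311,255), lid at z=105 mm. On to the jar at (473,−333).

Call:
{"api": "apply_moves", "payload": {"series": [[-9,16,0,0,0,0],[-15,26,0,0,0,0],[-19,34,0,0,0,0],[-20,36,0,0,0,0],[-20,36,0,0,0,0]], "fingers": 0.9}}

```text
clock: 36.55
eef_pos: [0.5581, -0.2039, 0.1602]
tool_rot: [[0.997, -0.083, -0.002], [-0.083, -0.997, 0.0], [-0.002, -0.0, -1.0]]
force: [0.4, -0.8, 0.8]
opening: 0.0811
```

Call:
{"api": "apply_moves", "payload": {"series": [[-20,36,0,0,0,0],[-19,34,1,0,0,0],[-17,30,1,0,0,0],[-13,22,1,0,0,0],[-8,15,1,0,0,0]]}}

```text
clock: 36.97
eef_pos: [0.4681, -0.3361, 0.1566]
tool_rot: [[0.996, -0.089, -0.002], [-0.089, -0.996, -0.0], [-0.002, 0.001, -1.0]]
force: [-0.5, 0.4, 0.6]
opening: 0.0809
```

Call:
{"api": "apply_moves", "payload": {"series": [[0,0,0,0,0,0],[0,0,0,0,0,0],[0,0,0,0,0,0],[0,0,0,0,0,0],[0,0,0,0,0,0]]}}

```text
clock: 37.38
eef_pos: [0.4723, -0.3319, 0.157]
tool_rot: [[0.997, -0.082, -0.0], [-0.082, -0.997, 0.001], [-0.0, -0.001, -1.0]]
force: [0.4, -0.2, 0.1]
opening: 0.0814
```

```bash
python3 - <<'E'
from jars import *
s=st(); c=cap("wrist","w24"); jars(c)
plan([.473,-.333,.02],-5,rows=5)
E
```

```text
t 37.38 pos [0.4723, -0.3319, 0.157] F [0.4, -0.2, 0.1] open 0.0814 q [21.3, 29.6, 17.6, 99.7, -10.9, 52.4, 38.7]
[[0.997, -0.082, -0.0], [-0.082, -0.997, 0.001], [-0.0, -0.001, -1.0]]
counter px [614 208] xy 678.9 -324.1 r 21.2 z 56.6 rgb [ 66 194 247]
counter px [316 244] xy 472.8 -332.6 r 21.2 z 56.9 rgb [93 90 90]
counter px [401 338] xy 534.2 -410.9 r 21.0 z 56.7 rgb [ 71 169 247]
from [ 472.2 -332.1  157.1] az -4.73 to [ 473. -333.   20.] az -5: d [   0.8   -0.9 -137.1] da -0.27, 5 rows
[[0.0,0.0,27.5,0.0,0.0,0.0],[0.5,0.5,27.5,0.0,0.0,0.0],[0.0,-0.0,27.5,0.0,0.0,0.0],[0.0,0.0,27.0,0.0,0.0,0.0],[0.5,0.5,27.5,0.0,0.0,0.5]]
```

View pics/w24.png

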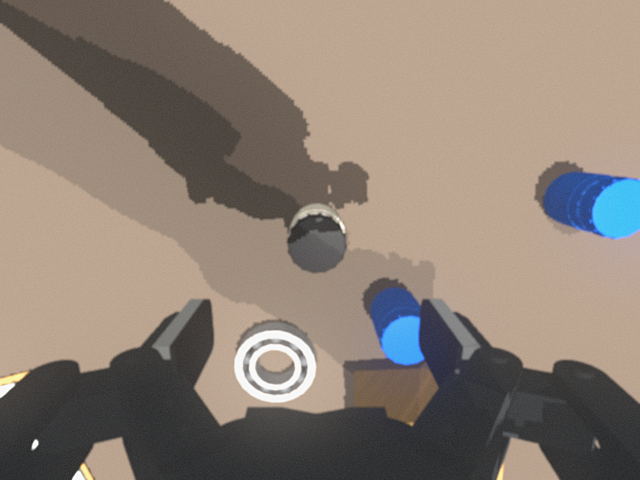

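Jar at (316,244) is straight below; the blue one is clear of the fingers. Descending.

Call:
{"api": "apply_moves", "payload": {"series": [[0.5,0.5,25,0,0,0],[0,0,33,0,0,0],[0,0,33,0,0,0],[0,0,28,0,0,0],[0,0,19,0,0,0]]}}

```text
clock: 37.85
eef_pos: [0.4715, -0.3323, 0.0167]
tool_rot: [[0.997, -0.083, -0.002], [-0.083, -0.997, 0.002], [-0.002, -0.001, -1.0]]
force: [-0.1, 0.0, 0.4]
opening: 0.0808
```

Call:
{"api": "apply_moves", "payload": {"series": [[0,0,0,0,0,0],[0,0,0,0,0,0],[0,0,0,0,0,0],[0,0,0,0,0,0],[0,0,0,0,0,0]]}}

```text
clock: 38.27
eef_pos: [0.4727, -0.3343, 0.0209]
tool_rot: [[0.996, -0.084, 0.002], [-0.084, -0.996, -0.001], [0.002, 0.001, -1.0]]
force: [0.6, -0.5, 0.2]
opening: 0.0814
```

Call:
{"api": "apply_moves", "payload": {"series": [[0,0,0,0,0,0],[0,0,0,0,0,0],[0,0,0,0,0,0],[0,0,0,0,0,0],[0,0,0,0,0,0]], "fingers": -1}}

```text
clock: 38.68
eef_pos: [0.472, -0.3339, 0.02]
tool_rot: [[0.996, -0.085, 0.001], [-0.085, -0.996, -0.0], [0.001, 0.0, -1.0]]
force: [-1.4, 0.6, 5.8]
opening: 0.0401
```

```bash
python3 - <<'E'
from h import *
s=st(); p=u2w(-4,-84);q=np.array(s["eef_pos"]); print(p)
plan([*p,.09],-5,cur=([q[0],q[1],.09],-4.8),rows=10)
E
```

```text
t 38.68 pos [0.472, -0.3339, 0.02] F [-1.4, 0.6, 5.8] open 0.0401 q [24.3, 39.7, 13.6, 107.0, -15.2, 35.1, 42.5]
[[0.996, -0.085, 0.001], [-0.085, -0.996, -0.0], [0.001, 0.0, -1.0]]
[ 0.65069414 -0.12033173]
from [ 472.  -333.9   90. ] az -4.80 to [ 650.7 -120.3   90. ] az -5: d [178.7 213.6   0. ] da -0.20, 10 rows
[[16.0,-23.0,-0.0,0.0,0.0,0.0],[16.0,-22.5,-0.0,0.0,0.0,0.0],[16.0,-23.0,-0.0,0.0,0.0,0.0],[16.0,-22.5,-0.0,0.0,0.0,0.0],[16.0,-23.0,-0.0,0.0,0.0,0.0]]
[[16.0,-22.5,-0.0,0.0,0.0,0.0],[16.0,-23.0,-0.0,0.0,0.0,0.0],[16.0,-23.0,-0.0,0.0,0.0,0.0],[16.0,-22.5,-0.0,0.0,0.0,0.0],[16.0,-23.0,-0.0,0.0,0.0,0.0]]
```

Call:
{"api": "apply_moves", "payload": {"series": [[0,0,-8,0,0,0],[0,0,-16,0,0,0],[0,0,-18,0,0,0],[0,0,-18,0,0,0],[0,0,-10,0,0,0]]}}

```text
clock: 39.1
eef_pos: [0.4722, -0.3344, 0.0914]
tool_rot: [[0.996, -0.085, 0.002], [-0.085, -0.996, -0.001], [0.002, 0.001, -1.0]]
force: [1.1, -1.4, -0.6]
opening: 0.0405
```

Call:
{"api": "apply_moves", "payload": {"series": [[9,-13,0,0,0,0],[15,-21,0,0,0,0],[20,-28,0,0,0,0],[22,-31,0,0,0,0],[22,-31,0,0,0,0]]}}

```text
clock: 39.52
eef_pos: [0.5705, -0.2168, 0.0895]
tool_rot: [[0.996, -0.086, -0.0], [-0.086, -0.996, -0.0], [-0.0, 0.0, -1.0]]
force: [1.3, 0.0, -1.8]
opening: 0.0405
```

Call:
{"api": "apply_moves", "payload": {"series": [[22,-31,0,0,0,0],[19,-28,0,0,0,0],[15,-21,0,0,0,0],[10,-15,0,0,0,0],[6,-9,0,0,0,0]]}}

```text
clock: 39.93
eef_pos: [0.6519, -0.1167, 0.0888]
tool_rot: [[0.997, -0.081, -0.0], [-0.081, -0.997, 0.001], [-0.0, -0.001, -1.0]]
force: [0.2, -0.0, -0.2]
opening: 0.0405
```

Call:
{"api": "apply_moves", "payload": {"series": [[0,0,0,0,0,0],[0,0,0,0,0,0],[0,0,0,0,0,0],[0,0,0,0,0,0],[0,0,0,0,0,0]]}}

```text
clock: 40.35
eef_pos: [0.6498, -0.122, 0.0895]
tool_rot: [[0.996, -0.087, -0.0], [-0.087, -0.996, -0.001], [-0.0, 0.001, -1.0]]
force: [0.3, -0.2, -0.7]
opening: 0.0407
```

```bash
python3 - <<'E'
from h import *
s=st(); print(w2u(s["eef_pos"]));c=cap("wrist","w25")
E
```

```text
t 40.35 pos [0.6498, -0.122, 0.0895] F [0.3, -0.2, -0.7] open 0.0407 q [-1.5, 40.5, 17.6, 90.3, -14.5, 51.4, 16.2]
[[0.996, -0.087, -0.0], [-0.087, -0.996, -0.001], [-0.0, 0.001, -1.0]]
[ -4.75893474 -85.69176842]
```

View pics/w25.png

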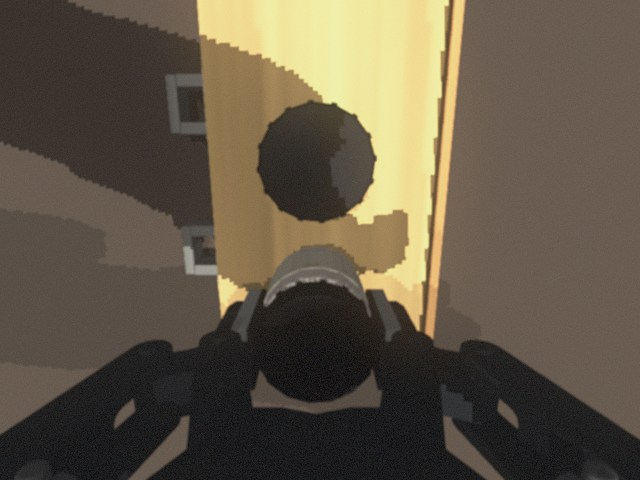

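Call:
{"api": "apply_moves", "payload": {"series": [[0,-1,6,0,0,0],[0,0,6,0,0,0],[0,0,4,0,0,0],[0,0,3,0,0,0],[0,0,1.5,0,0,0]]}}

```text
clock: 40.82
eef_pos: [0.6501, -0.119, 0.068]
tool_rot: [[0.996, -0.085, -0.001], [-0.085, -0.996, 0.0], [-0.001, -0.0, -1.0]]
force: [-4.8, 1.3, 11.0]
opening: 0.0406
```

Call:
{"api": "apply_moves", "payload": {"series": [[0,0,0.5,0,0,0],[0,0,0.5,0,0,0],[0,0,0.5,0,0,0],[0,0,0,0,0,0],[0,0,0,0,0,0]]}}

```text
clock: 41.23
eef_pos: [0.6505, -0.1191, 0.0681]
tool_rot: [[0.996, -0.085, 0.0], [-0.085, -0.996, 0.0], [0.0, -0.0, -1.0]]
force: [-3.0, 1.2, 5.2]
opening: 0.0406
```

Seated. Releasing and lifting.

Call:
{"api": "apply_moves", "payload": {"series": [[0,0,0,0,0,0],[0,0,0,0,0,0],[0,0,0,0,0,0],[0,0,0,0,0,0],[0,0,-5,0,0,0]], "fingers": 0.4}}

```text
clock: 41.65
eef_pos: [0.6501, -0.119, 0.0714]
tool_rot: [[0.996, -0.085, -0.002], [-0.085, -0.996, 0.0], [-0.002, -0.0, -1.0]]
force: [-0.4, -0.1, -0.5]
opening: 0.0602
```

Call:
{"api": "apply_moves", "payload": {"series": [[0,0,-15,0,0,0],[0,0,-25,0,0,0],[0,0,-30,0,0,0],[0,0,-30,0,0,0],[0,0,0,0,0,0]]}}

```text
clock: 42.07
eef_pos: [0.6536, -0.1205, 0.1792]
tool_rot: [[0.996, -0.085, 0.01], [-0.085, -0.996, -0.002], [0.01, 0.001, -1.0]]
force: [0.5, -1.8, 0.0]
opening: 0.0598
```

```bash
python3 - <<'E'
from jars import *
s=st(); c=cap("wrist","w26"); jars(c)
c=cap("top","t26"); jars(c)
plan([.562,.323,.17],-5,rows=15)
E
```

```text
t 42.07 pos [0.6536, -0.1205, 0.1792] F [0.5, -1.8, 0.0] open 0.0598 q [-2.6, 35.6, 19.3, 84.6, -12.7, 61.4, 14.5]
[[0.996, -0.085, 0.01], [-0.085, -0.996, -0.002], [0.01, 0.001, -1.0]]
unit px [308 158] xy 655.3 -61.9 r 21.1 z 105.0 rgb [78 71 57]
unit px [309 250] xy 650.6 -117.9 r 21.2 z 104.9 rgb [65 57 47]
counter px [442 198] xy 679.6 -327.5 r 21.9 z 55.9 rgb [ 63 119 234]
counter px [188 241] xy 563.5 323.6 r 21.1 z 55.3 rgb [36 35 36]
counter px [479 253] xy 535.6 -413.6 r 21.4 z 55.1 rgb [ 65 121 234]
counter px [197 281] xy 462.5 295.8 r 21.1 z 55.3 rgb [40 38 40]
counter px [205 316] xy 375.4 270.9 r 20.7 z 55.0 rgb [248 192 222]
counter px [ 11 435] xy 93.5 716.6 r 21.5 z 59.3 rgb [98 61 30]
counter px [ 31 435] xy 92.2 675.3 r 20.1 z 60.5 rgb [88 62 33]
counter px [  9 457] xy 42.6 723.7 r 19.4 z 56.7 rgb [56 52 52]
counter px [ 31 456] xy 44.0 671.7 r 19.3 z 57.7 rgb [77 54 27]
from [ 651.4 -119.5  174.1] az -4.85 to [562. 323. 170.] az -5: d [-89.4 442.5  -4.1] da -0.15, 15 rows
[[-8.5,-29.0,0.5,0.0,0.0,0.0],[-8.5,-29.0,0.0,0.0,0.0,0.0],[-8.5,-28.5,0.5,0.0,0.0,0.0],[-8.0,-29.0,0.0,0.0,0.0,0.0],[-8.5,-29.0,0.5,0.0,0.0,0.0]]
[[-8.5,-29.0,0.0,0.0,0.0,0.0],[-8.5,-28.5,0.5,0.0,0.0,0.0],[-8.5,-29.0,0.0,0.0,0.0,0.0],[-8.5,-29.0,0.5,0.0,0.0,0.0],[-8.5,-29.0,0.0,0.0,0.0,0.0]]
[[-8.5,-29.0,0.5,0.0,0.0,0.0],[-8.0,-28.5,0.5,0.0,0.0,0.0],[-8.5,-29.0,0.0,0.0,0.0,0.0],[-8.5,-29.0,0.5,0.0,0.0,0.0],[-8.5,-29.0,0.0,0.0,0.0,0.0]]
```

View pics/w26.png

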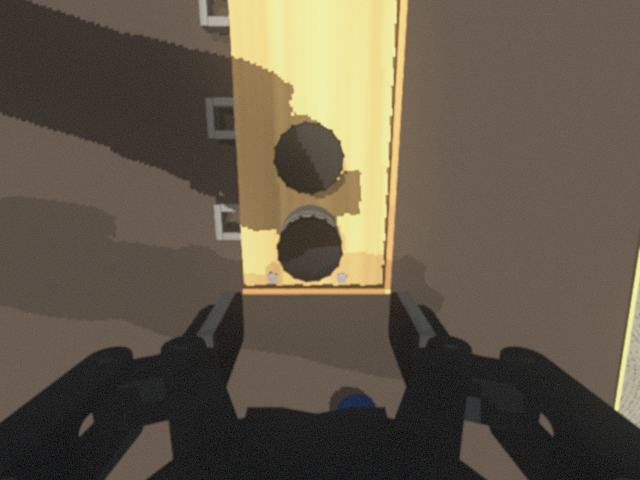

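Two jars stand on the unit at (308,158) and (309,250), lids at z≈105 mm. Moving to the left pair.

Call:
{"api": "apply_moves", "payload": {"series": [[-3,-10,0,0,0,0],[-6,-20,0,0,0,0],[-9,-30,0,0,0,0],[-10,-34,0,0,0,0],[-10.5,-36,0,0,0,0]]}}

```text
clock: 42.58
eef_pos: [0.6217, 0.0149, 0.1707]
tool_rot: [[0.996, -0.086, -0.003], [-0.086, -0.996, -0.0], [-0.003, 0.0, -1.0]]
force: [0.5, -0.2, -0.3]
opening: 0.06
```

Call:
{"api": "apply_moves", "payload": {"series": [[-10.5,-36,0,0,0,0],[-10.5,-36,0,0,0,0],[-10.5,-36,0,0,0,0],[-10.5,-36,0,0,0,0],[-10.5,-36,0,0,0,0]], "fingers": 0.9}}

```text
clock: 43.0
eef_pos: [0.5841, 0.1999, 0.1708]
tool_rot: [[0.996, -0.084, -0.003], [-0.084, -0.996, -0.001], [-0.003, 0.001, -1.0]]
force: [0.5, -0.0, 0.0]
opening: 0.0812
```

Call:
{"api": "apply_moves", "payload": {"series": [[-10,-34,0,0,0,0],[-9,-32,0,0,0,0],[-8,-26,2,0,0,0],[-5,-18,2,0,0,0],[-3.5,-13,2,0,0,0]]}}

```text
clock: 43.42
eef_pos: [0.5585, 0.3265, 0.1644]
tool_rot: [[0.997, -0.081, -0.003], [-0.081, -0.997, -0.0], [-0.003, 0.0, -1.0]]
force: [0.1, -0.4, -0.3]
opening: 0.0808
```

Call:
{"api": "apply_moves", "payload": {"series": [[0,0,2,0,0,0],[0,0,0,0,0,0],[0,0,0,0,0,0],[0,0,0,0,0,0],[0,0,0,0,0,0]]}}

```text
clock: 43.83
eef_pos: [0.562, 0.3211, 0.1646]
tool_rot: [[0.996, -0.087, 0.0], [-0.087, -0.996, -0.001], [0.001, 0.0, -1.0]]
force: [-0.3, -0.4, 0.2]
opening: 0.0809
```

```bash
python3 - <<'E'
from jars import *
s=st(); c=cap("wrist","w27"); jars(c)
E
```

```text
t 43.83 pos [0.562, 0.3211, 0.1646] F [-0.3, -0.4, 0.2] open 0.0809 q [-43.3, 35.2, 19.6, 88.0, -12.9, 59.1, -25.3]
[[0.996, -0.087, 0.0], [-0.087, -0.996, -0.001], [0.001, 0.0, -1.0]]
counter px [315 232] xy 562.0 326.7 r 21.1 z 56.9 rgb [99 96 95]
counter px [183 279] xy 461.8 299.3 r 21.0 z 56.9 rgb [88 84 84]
counter px [ 77 319] xy 374.7 275.1 r 21.4 z 56.9 rgb [247 243 247]
```

View pics/w27.png

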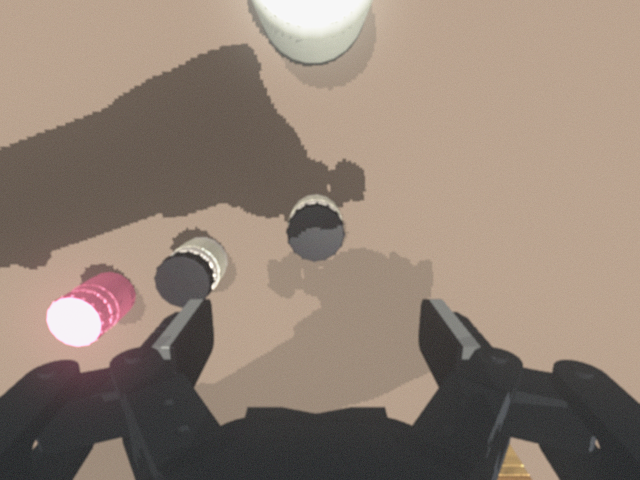

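Jar at (315,232) is (562, 327); I need to go 4.5 mm further in +y, then descend.

Call:
{"api": "apply_moves", "payload": {"series": [[0,-4.5,25,0,0,0],[0,0,35,0,0,0],[0,0,36,0,0,0],[0,0,30,0,0,0],[0,0,19,0,0,0]]}}

```text
clock: 44.3
eef_pos: [0.5604, 0.3261, 0.0162]
tool_rot: [[0.996, -0.086, -0.003], [-0.086, -0.996, -0.002], [-0.003, 0.002, -1.0]]
force: [0.1, 0.4, 0.1]
opening: 0.0813
```

Call:
{"api": "apply_moves", "payload": {"series": [[0,0,0,0,0,0],[0,0,0,0,0,0],[0,0,0,0,0,0],[0,0,0,0,0,0],[0,0,0,0,0,0]]}}

```text
clock: 44.72
eef_pos: [0.5627, 0.3278, 0.0212]
tool_rot: [[0.996, -0.085, 0.003], [-0.085, -0.996, 0.002], [0.002, -0.002, -1.0]]
force: [-0.7, -0.1, 0.7]
opening: 0.0809
```

Call:
{"api": "apply_moves", "payload": {"series": [[0,0,0,0,0,0],[0,0,0,0,0,0],[0,0,0,0,0,0],[0,0,0,0,0,0],[0,0,0,0,0,0]], "fingers": -1}}

```text
clock: 45.13
eef_pos: [0.5619, 0.3277, 0.02]
tool_rot: [[0.996, -0.085, 0.001], [-0.085, -0.996, 0.001], [0.001, -0.001, -1.0]]
force: [-1.3, -1.3, 6.2]
opening: 0.0403
```

```bash
python3 - <<'E'
from h import *
s=st(); p=u2w(-4,30);q=np.array(s["eef_pos"]); print(p)
plan([*p,.09],-5,cur=([q[0],q[1],.09],-4.9),rows=10)
E
```

```text
t 45.13 pos [0.5619, 0.3277, 0.02] F [-1.3, -1.3, 6.2] open 0.0403 q [-41.7, 44.4, 16.1, 95.3, -16.7, 42.6, -22.5]
[[0.996, -0.085, 0.001], [-0.085, -0.996, 0.001], [0.001, -0.001, -1.0]]
[ 0.66062989 -0.00676554]
from [561.9 327.7  90. ] az -4.90 to [660.6  -6.8  90. ] az -5: d [  98.8 -334.5    0. ] da -0.10, 10 rows
[[12.5,32.5,-0.0,0.0,0.0,0.0],[13.0,32.5,-0.0,0.0,0.0,0.0],[12.5,32.5,-0.0,0.0,0.0,0.0],[13.0,32.5,-0.0,0.0,0.0,0.0],[12.5,32.5,-0.0,0.0,0.0,0.0]]
[[12.5,32.5,-0.0,0.0,0.0,0.0],[13.0,32.5,-0.0,0.0,0.0,0.0],[12.5,32.5,-0.0,0.0,0.0,0.0],[13.0,32.5,-0.0,0.0,0.0,0.0],[12.5,32.5,-0.0,0.0,0.0,0.0]]
```

Call:
{"api": "apply_moves", "payload": {"series": [[0,0,-8,0,0,0],[0,0,-16,0,0,0],[0,0,-18,0,0,0],[0,0,-18,0,0,0],[0,0,-10,0,0,0]]}}

```text
clock: 45.55
eef_pos: [0.5623, 0.3276, 0.0915]
tool_rot: [[0.996, -0.085, 0.002], [-0.085, -0.996, 0.001], [0.002, -0.001, -1.0]]
force: [1.0, 0.3, -0.0]
opening: 0.0399
```

Call:
{"api": "apply_moves", "payload": {"series": [[4,10,0,0,0,0],[7,18,0,0,0,0],[10,25,0,0,0,0],[11,28,0,0,0,0],[12,30,0,0,0,0]]}}

```text
clock: 45.97
eef_pos: [0.5954, 0.2118, 0.0881]
tool_rot: [[0.997, -0.083, -0.002], [-0.083, -0.997, -0.001], [-0.002, 0.001, -1.0]]
force: [0.7, -0.6, -0.5]
opening: 0.0403
```

Call:
{"api": "apply_moves", "payload": {"series": [[12,30,0,0,0,0],[11.5,30,0,0,0,0],[11.5,30,0,0,0,0],[11,28,0,0,0,0],[10,26,0,0,0,0]]}}

```text
clock: 46.38
eef_pos: [0.6393, 0.0615, 0.0882]
tool_rot: [[0.996, -0.086, -0.002], [-0.086, -0.996, -0.001], [-0.001, 0.001, -1.0]]
force: [0.0, -0.7, -0.3]
opening: 0.0402
```

Call:
{"api": "apply_moves", "payload": {"series": [[8.5,22,0,0,0,0],[7,18,0,0,0,0],[5.5,14,0,0,0,0],[4,10,0,0,0,0],[2,6,0,0,0,0]]}}

```text
clock: 46.8
eef_pos: [0.6605, -0.009, 0.0887]
tool_rot: [[0.996, -0.086, -0.001], [-0.086, -0.996, -0.001], [-0.001, 0.001, -1.0]]
force: [0.5, 0.4, -1.6]
opening: 0.0403
```

Call:
{"api": "apply_moves", "payload": {"series": [[0,0,0,0,0,0],[0,0,0,0,0,0],[0,0,0,0,0,0],[0,0,0,0,0,0],[0,0,0,0,0,0]]}}

```text
clock: 47.22
eef_pos: [0.6605, -0.0057, 0.0893]
tool_rot: [[0.997, -0.083, -0.0], [-0.083, -0.997, 0.001], [-0.0, -0.001, -1.0]]
force: [-0.0, 0.1, -0.8]
opening: 0.0403
```

```bash
python3 - <<'E'
from h import *
s=st(); print(w2u(s["eef_pos"]));c=cap("wrist","w28")
E
```

```text
t 47.22 pos [0.6605, -0.0057, 0.0893] F [-0.0, 0.1, -0.8] open 0.0403 q [-10.7, 40.3, 15.9, 90.4, -13.2, 51.1, 5.2]
[[0.997, -0.083, -0.0], [-0.083, -0.997, 0.001], [-0.0, -0.001, -1.0]]
[-4.17360822 31.00513654]
```

View pics/w28.png

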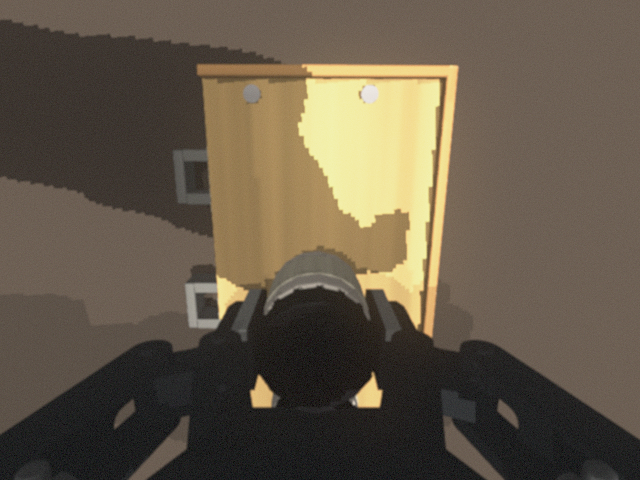

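Call:
{"api": "apply_moves", "payload": {"series": [[0,0,6,0,0,0],[0,0,6,0,0,0],[0,0,4,0,0,0],[0,0,3,0,0,0],[0,0,1.5,0,0,0]]}}

```text
clock: 47.68
eef_pos: [0.6602, -0.0071, 0.068]
tool_rot: [[0.996, -0.085, -0.001], [-0.085, -0.996, 0.0], [-0.001, 0.0, -1.0]]
force: [-4.4, 1.1, 11.1]
opening: 0.0402
```

Call:
{"api": "apply_moves", "payload": {"series": [[0,0,0.5,0,0,0],[0,0,0.5,0,0,0],[0,0,0.5,0,0,0],[0,0,0,0,0,0],[0,0,0,0,0,0]]}}

```text
clock: 48.1
eef_pos: [0.6605, -0.0072, 0.068]
tool_rot: [[0.996, -0.085, 0.0], [-0.085, -0.996, 0.0], [0.0, -0.0, -1.0]]
force: [-2.7, 1.1, 5.0]
opening: 0.0403
```

Call:
{"api": "apply_moves", "payload": {"series": [[0,0,0,0,0,0],[0,0,0,0,0,0],[0,0,0,0,0,0],[0,0,0,0,0,0],[0,0,-5,0,0,0]], "fingers": 0.4}}

```text
clock: 48.52
eef_pos: [0.6601, -0.007, 0.0714]
tool_rot: [[0.996, -0.085, -0.002], [-0.085, -0.996, -0.0], [-0.002, 0.0, -1.0]]
force: [0.5, -0.0, 0.4]
opening: 0.06
```

Call:
{"api": "apply_moves", "payload": {"series": [[0,0,-15,0,0,0],[0,0,-25,0,0,0],[0,0,-30,0,0,0],[0,0,-25,0,0,0],[0,0,0,0,0,0]]}}

```text
clock: 48.93
eef_pos: [0.6635, -0.0077, 0.1735]
tool_rot: [[0.996, -0.085, 0.009], [-0.085, -0.996, -0.0], [0.009, -0.0, -1.0]]
force: [0.4, 0.1, -0.2]
opening: 0.0596
```

```bash
python3 - <<'E'
from jars import *
s=st(); c=cap("wrist","w29"); jars(c)
c=cap("top","t29"); jars(c)
plan([.462,.299,.165],-5,rows=15)
E
```

```text
t 48.93 pos [0.6635, -0.0077, 0.1735] F [0.4, 0.1, -0.2] open 0.0596 q [-11.4, 35.6, 17.4, 85.1, -11.6, 60.6, 3.7]
[[0.996, -0.085, 0.009], [-0.085, -0.996, -0.0], [0.009, -0.0, -1.0]]
unit px [309 257] xy 660.5 -8.0 r 21.2 z 104.9 rgb [76 64 52]
unit px [309 335] xy 655.4 -61.7 r 21.4 z 104.8 rgb [72 61 51]
unit px [310 397] xy 650.7 -117.0 r 20.9 z 104.5 rgb [61 52 45]
counter px [442 197] xy 680.1 -327.2 r 21.6 z 55.8 rgb [ 65 121 236]
counter px [479 253] xy 536.1 -413.5 r 21.6 z 55.3 rgb [ 65 122 236]
counter px [197 281] xy 462.2 295.6 r 21.2 z 55.8 rgb [41 39 41]
counter px [ 10 436] xy 90.5 714.8 r 24.3 z 60.9 rgb [167 123  58]
counter px [ 32 435] xy 92.4 673.1 r 19.6 z 59.5 rgb [84 59 30]
counter px [ 10 456] xy 46.8 712.6 r 22.6 z 57.7 rgb [61 56 55]
counter px [ 30 456] xy 43.5 673.1 r 19.2 z 58.8 rgb [81 57 28]
unit px [341 201] xy 655.7 -65.0 r 21.1 z 103.9 rgb [36 34 36]
unit px [364 203] xy 650.6 -120.6 r 20.7 z 103.8 rgb [37 35 37]
from [661.3  -7.2 168.7] az -4.85 to [462. 299. 165.] az -5: d [-199.3  306.2   -3.7] da -0.15, 15 rows
[[-15.0,-19.0,0.0,0.0,0.0,0.0],[-15.0,-19.5,0.5,0.0,0.0,0.0],[-15.0,-19.0,0.0,0.0,0.0,0.0],[-15.0,-19.5,0.5,0.0,0.0,0.0],[-15.0,-19.0,0.0,0.0,0.0,0.0]]
[[-15.0,-19.5,0.5,0.0,0.0,0.0],[-15.0,-19.0,0.0,0.0,0.0,0.0],[-14.5,-19.0,0.5,0.0,0.0,0.0],[-15.0,-19.5,0.0,0.0,0.0,0.0],[-15.0,-19.0,0.5,0.0,0.0,0.0]]
[[-15.0,-19.5,0.0,0.0,0.0,0.0],[-15.0,-19.0,0.5,0.0,0.0,0.0],[-15.0,-19.5,0.0,0.0,0.0,0.0],[-15.0,-19.0,0.5,0.0,0.0,0.0],[-15.0,-19.5,0.0,0.0,0.0,0.0]]
```

View pics/w29.png

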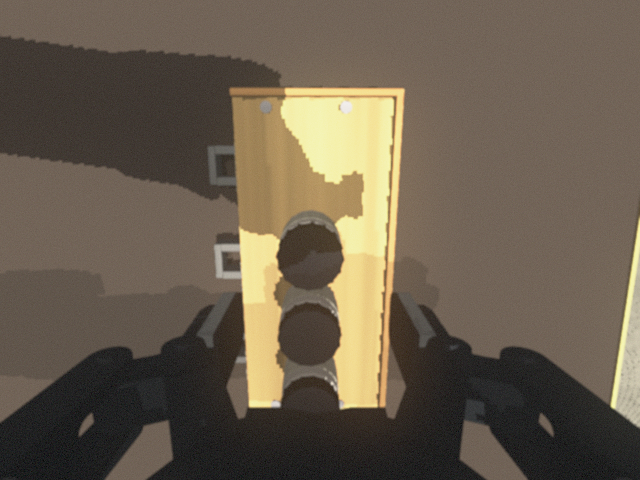

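Three jars up, evenly spaced and upright. Now the last one at about (462, 299).

Call:
{"api": "apply_moves", "payload": {"series": [[-7,-9,0,0,0,0],[-12.5,-16,0,0,0,0],[-17,-22,0,0,0,0],[-19.5,-25,0,0,0,0],[-21,-27,0,0,0,0]]}}

```text
clock: 49.45
eef_pos: [0.5903, 0.0989, 0.1657]
tool_rot: [[0.996, -0.086, -0.003], [-0.086, -0.996, -0.001], [-0.003, 0.001, -1.0]]
force: [1.0, 0.8, 1.0]
opening: 0.0597
```

Call:
{"api": "apply_moves", "payload": {"series": [[-21,-27,0,0,0,0],[-20,-26,0,0,0,0],[-20,-26,0,0,0,0],[-18.5,-24,0,0,0,0],[-17,-22,0,0,0,0]], "fingers": 0.9}}

```text
clock: 49.87
eef_pos: [0.5037, 0.2329, 0.1659]
tool_rot: [[0.997, -0.083, -0.003], [-0.083, -0.997, -0.001], [-0.003, 0.001, -1.0]]
force: [0.0, 0.8, 1.2]
opening: 0.0813
```

Call:
{"api": "apply_moves", "payload": {"series": [[-15.5,-20,1,0,0,0],[-12.5,-16,1,0,0,0],[-10,-13,1,0,0,0],[-7.5,-10,1,0,0,0],[-5,-6,0,0,0,0]]}}

```text
clock: 50.28
eef_pos: [0.4597, 0.3013, 0.1621]
tool_rot: [[0.997, -0.082, -0.002], [-0.082, -0.997, -0.001], [-0.002, 0.001, -1.0]]
force: [0.4, -0.4, -0.6]
opening: 0.0811
```

Call:
{"api": "apply_moves", "payload": {"series": [[0,0,0,0,0,0],[0,0,0,0,0,0],[0,0,0,0,0,0],[0,0,0,0,0,0],[0,0,0,0,0,0]]}}

```text
clock: 50.7
eef_pos: [0.4625, 0.2988, 0.1634]
tool_rot: [[0.996, -0.086, 0.0], [-0.086, -0.996, -0.0], [0.0, 0.0, -1.0]]
force: [-0.6, -0.6, 0.2]
opening: 0.0811
```

```bash
python3 - <<'E'
from jars import *
s=st(); c=cap("wrist","w30"); jars(c)
E
```

```text
t 50.7 pos [0.4625, 0.2988, 0.1634] F [-0.6, -0.6, 0.2] open 0.0811 q [-47.3, 27.0, 17.8, 103.2, -10.2, 51.3, -29.9]
[[0.996, -0.086, 0.0], [-0.086, -0.996, -0.0], [0.0, 0.0, -1.0]]
counter px [314 240] xy 461.5 298.8 r 21.2 z 56.9 rgb [100  96  96]
counter px [200 280] xy 374.4 274.9 r 21.3 z 56.9 rgb [247 242 247]
```

View pics/w30.png

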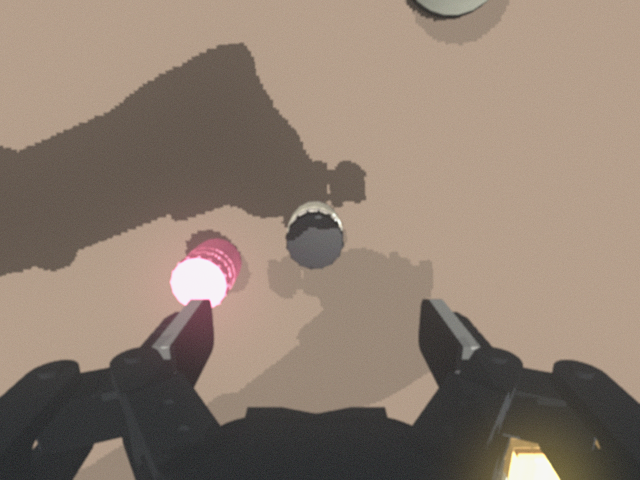

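The jar at (314,240) is aligned under the tool. The pink one at (200,280) is close to the left finger, so I'll narrow the opening before descending.

Call:
{"api": "apply_moves", "payload": {"series": [[-0.5,0,25,0,0,0],[0,0,35,0,0,0],[0,0,35,0,0,0],[0,0,29,0,0,0],[0,0,19,0,0,0]], "fingers": 0.65}}

```text
clock: 51.17
eef_pos: [0.4606, 0.2988, 0.0176]
tool_rot: [[0.996, -0.085, -0.002], [-0.085, -0.996, -0.002], [-0.002, 0.002, -1.0]]
force: [-0.5, 0.2, 0.6]
opening: 0.0708
```

Call:
{"api": "apply_moves", "payload": {"series": [[0,0,0,0,0,0],[0,0,0,0,0,0],[0,0,0,0,0,0],[0,0,0,0,0,0],[0,0,0,0,0,0]]}}

```text
clock: 51.58
eef_pos: [0.4623, 0.3003, 0.0218]
tool_rot: [[0.996, -0.085, 0.002], [-0.085, -0.996, 0.002], [0.002, -0.002, -1.0]]
force: [-0.1, -0.9, 0.3]
opening: 0.0708
```

Call:
{"api": "apply_moves", "payload": {"series": [[0,0,0,0,0,0],[0,0,0,0,0,0],[0,0,0,0,0,0],[0,0,0,0,0,0],[0,0,0,0,0,0]], "fingers": -1}}

```text
clock: 52.0
eef_pos: [0.4617, 0.3001, 0.0212]
tool_rot: [[0.996, -0.085, 0.001], [-0.085, -0.996, 0.001], [0.001, -0.001, -1.0]]
force: [-1.1, -0.5, 6.7]
opening: 0.0404
```

```bash
python3 - <<'E'
from h import *
s=st(); p=u2w(-4,86);q=np.array(s["eef_pos"]); print(p)
plan([*p,.09],-5,cur=([q[0],q[1],.09],-4.9),rows=15)
E
```

```text
t 52.0 pos [0.4617, 0.3001, 0.0212] F [-1.1, -0.5, 6.7] open 0.0404 q [-44.0, 37.9, 13.2, 111.2, -15.2, 32.4, -25.5]
[[0.996, -0.085, 0.001], [-0.085, -0.996, 0.001], [0.001, -0.001, -1.0]]
[0.66551062 0.04902137]
from [461.7 300.1  90. ] az -4.90 to [665.5  49.   90. ] az -5: d [ 203.8 -251.1    0. ] da -0.10, 15 rows
[[15.0,15.5,-0.0,0.0,0.0,0.0],[15.0,15.5,-0.0,0.0,0.0,0.0],[15.0,15.5,-0.0,0.0,0.0,0.0],[15.0,15.5,-0.0,0.0,0.0,0.0],[15.0,15.5,-0.0,0.0,0.0,0.0]]
[[15.0,15.5,-0.0,0.0,0.0,0.0],[15.0,15.5,-0.0,0.0,0.0,0.0],[14.5,15.5,-0.0,0.0,0.0,0.0],[15.0,15.5,-0.0,0.0,0.0,0.0],[15.0,15.5,-0.0,0.0,0.0,0.0]]
[[15.0,15.5,-0.0,0.0,0.0,0.0],[15.0,15.5,-0.0,0.0,0.0,0.0],[15.0,15.5,-0.0,0.0,0.0,0.0],[15.0,16.0,-0.0,0.0,0.0,0.0],[15.0,15.5,-0.0,0.0,0.0,0.0]]
```

Call:
{"api": "apply_moves", "payload": {"series": [[0,0,-8,0,0,0],[0,0,-16,0,0,0],[0,0,-18,0,0,0],[0,0,-18,0,0,0],[0,0,-10,0,0,0]]}}

```text
clock: 52.42
eef_pos: [0.4619, 0.3, 0.0924]
tool_rot: [[0.996, -0.085, 0.002], [-0.085, -0.996, 0.001], [0.001, -0.001, -1.0]]
force: [0.4, -0.9, -0.7]
opening: 0.0403
```

Call:
{"api": "apply_moves", "payload": {"series": [[7,7,0,0,0,0],[12.5,13,0,0,0,0],[17,18,0,0,0,0],[19,20,0,0,0,0],[21,22,0,0,0,0]]}}

```text
clock: 52.83
eef_pos: [0.5308, 0.2127, 0.0893]
tool_rot: [[0.997, -0.083, -0.002], [-0.083, -0.997, -0.0], [-0.001, 0.001, -1.0]]
force: [0.7, -0.3, -1.1]
opening: 0.0406
```

Call:
{"api": "apply_moves", "payload": {"series": [[21,22,0,0,0,0],[20.5,21,0,0,0,0],[20,21,0,0,0,0],[19,19.5,0,0,0,0],[17,17.5,0,0,0,0]]}}

```text
clock: 53.25
eef_pos: [0.6201, 0.1017, 0.0892]
tool_rot: [[0.996, -0.086, -0.001], [-0.086, -0.996, -0.001], [-0.001, 0.001, -1.0]]
force: [0.4, -0.1, -0.9]
opening: 0.0406
```

Call:
{"api": "apply_moves", "payload": {"series": [[15,15.5,0,0,0,0],[12.5,13,0,0,0,0],[10.5,10.5,0,0,0,0],[7.5,8,0,0,0,0],[5,4.5,0,0,0,0]]}}

```text
clock: 53.67
eef_pos: [0.6658, 0.0473, 0.0896]
tool_rot: [[0.996, -0.086, -0.001], [-0.086, -0.996, -0.001], [-0.001, 0.001, -1.0]]
force: [0.2, 0.9, -0.9]
opening: 0.0404
```

Call:
{"api": "apply_moves", "payload": {"series": [[0,0,0,0,0,0],[0,0,0,0,0,0],[0,0,0,0,0,0],[0,0,0,0,0,0],[0,0,0,0,0,0]]}}

```text
clock: 54.08
eef_pos: [0.665, 0.0504, 0.0904]
tool_rot: [[0.997, -0.083, -0.0], [-0.083, -0.997, 0.0], [-0.0, -0.0, -1.0]]
force: [-0.5, -0.3, -1.4]
opening: 0.0404
```

```bash
python3 - <<'E'
from h import *
s=st(); print(w2u(s["eef_pos"]));c=cap("wrist","w31")
E
```

```text
t 54.08 pos [0.665, 0.0504, 0.0904] F [-0.5, -0.3, -1.4] open 0.0404 q [-14.3, 40.5, 14.0, 89.2, -11.6, 51.7, -1.2]
[[0.997, -0.083, -0.0], [-0.083, -0.997, 0.0], [-0.0, -0.0, -1.0]]
[-4.5772173  87.28844531]
```

View pics/w31.png

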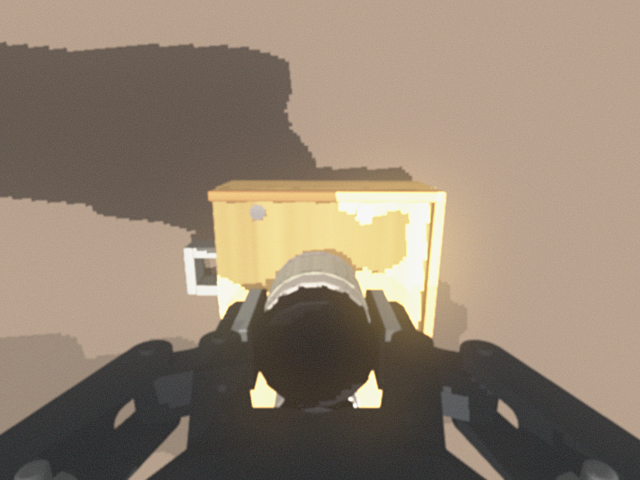

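Seat expected at TCP z ≈ 0.069. Lowering.

Call:
{"api": "apply_moves", "payload": {"series": [[0,0,6,0,0,0],[0,0,6,0,0,0],[0,0,4,0,0,0],[0,0,3,0,0,0],[0,0,1.5,0,0,0]]}}

```text
clock: 54.55
eef_pos: [0.6649, 0.0492, 0.0693]
tool_rot: [[0.996, -0.085, -0.001], [-0.085, -0.996, -0.0], [-0.001, 0.0, -1.0]]
force: [-3.5, -0.6, 10.5]
opening: 0.04
```

Call:
{"api": "apply_moves", "payload": {"series": [[0,0,0.5,0,0,0],[0,0,0.5,0,0,0],[0,0,0.5,0,0,0],[0,0,0,0,0,0],[0,0,0,0,0,0]]}}

```text
clock: 54.97
eef_pos: [0.665, 0.0492, 0.0693]
tool_rot: [[0.996, -0.085, -0.0], [-0.085, -0.996, 0.0], [-0.0, -0.0, -1.0]]
force: [-4.3, -0.2, 7.9]
opening: 0.0403
```

Seated. Releasing, lifting, then retreating for the final check.

Call:
{"api": "apply_moves", "payload": {"series": [[0,0,0,0,0,0],[0,0,0,0,0,0],[0,0,0,0,0,0],[0,0,0,0,0,0],[0,0,-5,0,0,0]], "fingers": 0.4}}

```text
clock: 55.38
eef_pos: [0.6648, 0.0492, 0.0723]
tool_rot: [[0.996, -0.085, -0.002], [-0.085, -0.996, -0.0], [-0.002, 0.0, -1.0]]
force: [0.1, -0.1, -0.3]
opening: 0.0598
```

Call:
{"api": "apply_moves", "payload": {"series": [[0,0,-15,0,0,0],[0,0,-28,0,0,0],[0,0,-35,0,0,0],[0,0,-38,0,0,0],[0,0,-30,0,0,0]]}}

```text
clock: 55.8
eef_pos: [0.6658, 0.0489, 0.2225]
tool_rot: [[0.996, -0.085, 0.002], [-0.085, -0.996, -0.0], [0.002, -0.0, -1.0]]
force: [1.2, 0.7, 0.3]
opening: 0.0599
```

Call:
{"api": "apply_moves", "payload": {"series": [[-15,-15,-10,0,0,0],[-20,-25,0,0,0,0],[-25,-30,0,0,0,0],[-25,-30,0,0,0,0],[-25,-30,0,0,0,0]]}}

```text
clock: 56.22
eef_pos: [0.5658, 0.189, 0.2298]
tool_rot: [[0.996, -0.085, 0.001], [-0.085, -0.996, 0.0], [0.001, -0.0, -1.0]]
force: [1.0, -1.1, -1.3]
opening: 0.0599
```

Call:
{"api": "apply_moves", "payload": {"series": [[-25,-30,0,0,0,0],[-20,-25,0,0,0,0],[-15,-15,0,0,0,0],[0,0,0,0,0,0],[0,0,0,0,0,0]]}}

```text
clock: 56.63
eef_pos: [0.5122, 0.2641, 0.2297]
tool_rot: [[0.997, -0.082, 0.0], [-0.082, -0.997, 0.0], [0.0, -0.0, -1.0]]
force: [0.2, -1.0, 0.5]
opening: 0.0598
```

```bash
python3 - <<'E'
from jars import *
from meas import meas
s=st(); c=cap("top","t32"); jars(c); crop(c,260,160,410,260,5,"t32c")
P=cloud(c)
c2=cap("scene","s32"); crop(c2,80,150,560,340,1.6,"s32c"); jars(c2)
E
```

```text
t 56.63 pos [0.5122, 0.2641, 0.2297] F [0.2, -1.0, 0.5] open 0.0598 q [-39.8, 25.2, 15.4, 94.0, -7.4, 61.8, -27.0]
[[0.997, -0.082, 0.0], [-0.082, -0.997, 0.0], [0.0, -0.0, -1.0]]
counter px [442 198] xy 680.4 -326.5 r 21.0 z 55.9 rgb [ 65 123 237]
counter px [479 253] xy 535.3 -413.5 r 20.9 z 55.5 rgb [ 66 124 237]
counter px [205 316] xy 375.6 270.9 r 20.7 z 55.6 rgb [249 189 220]
counter px [ 13 434] xy 92.6 723.3 r 19.3 z 57.0 rgb [79 54 27]
counter px [ 29 436] xy 90.3 676.4 r 21.9 z 60.6 rgb [204 143  70]
counter px [ 30 458] xy 42.1 674.4 r 20.1 z 58.1 rgb [83 58 28]
counter px [ 10 456] xy 45.2 717.8 r 19.8 z 58.9 rgb [57 54 53]
unit px [297 198] xy 664.9 45.1 r 21.1 z 103.7 rgb [42 40 41]
unit px [364 203] xy 650.9 -120.7 r 21.2 z 104.0 rgb [46 43 45]
counter px [189 203] xy 535.6 -409.6 r 22.8 z 55.0 rgb [ 79 144 250]
counter px [444 220] xy 373.8 272.3 r 23.0 z 54.6 rgb [255 171 197]
counter px [191 247] xy 679.8 -322.8 r 22.2 z 54.9 rgb [ 80 145 250]
unit px [268 246] xy 652.0 -118.0 r 21.3 z 102.8 rgb [48 49 50]
unit px [288 252] xy 655.5 -65.2 r 21.3 z 102.8 rgb [48 49 50]
unit px [306 251] xy 638.7 -26.8 r 21.4 z 102.7 rgb [48 48 50]
unit px [332 267] xy 666.2 47.0 r 21.2 z 102.8 rgb [49 49 50]
```

View pics/t32c.png

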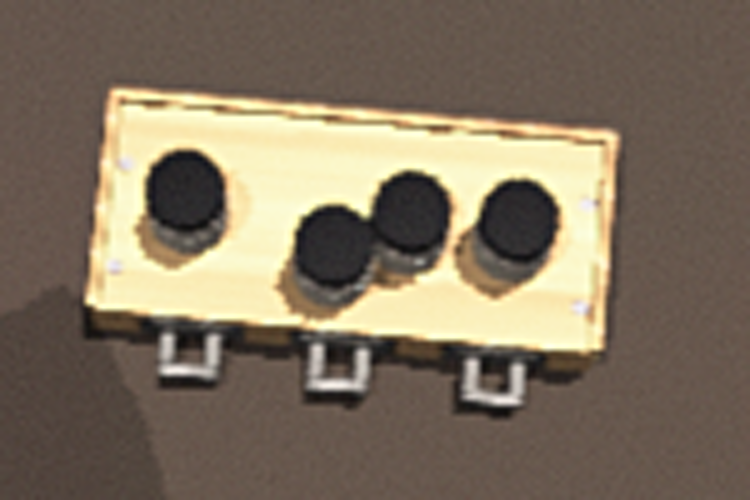

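View pics/s32c.png

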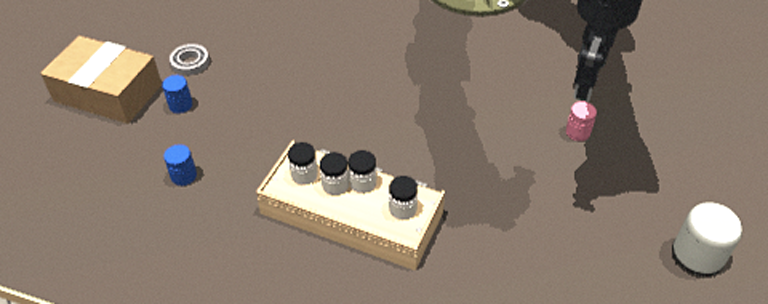

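View pics/t32.png

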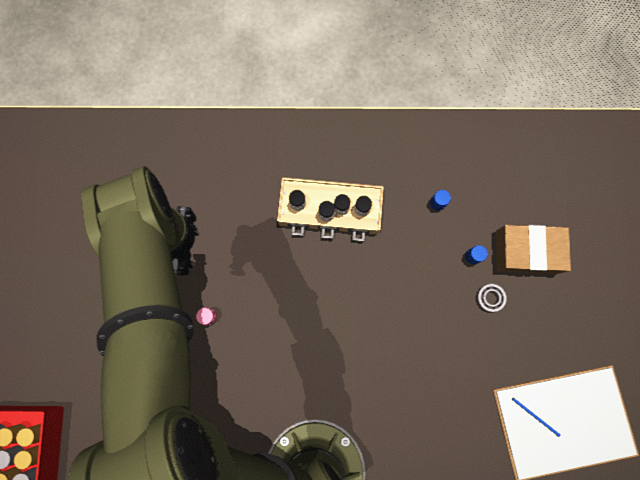

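All four jars are upright on the unit, with lids level at 104 mm in the top view and 102.8 mm in the scene view. The one at top px (326,209) has been knocked aside since I placed it, but it's still upright and well inside the edge (unit x=−24, y=+8), touching its neighbour. I'll let a moment pass and confirm everything is at rest.

Call:
{"api": "apply_moves", "payload": {"series": [[0,0,0,0,0,0],[0,0,0,0,0,0],[0,0,0,0,0,0],[0,0,0,0,0,0],[0,0,0,0,0,0]]}}

```text
clock: 57.15
eef_pos: [0.5132, 0.2624, 0.2292]
tool_rot: [[0.996, -0.085, -0.0], [-0.085, -0.996, -0.0], [-0.0, 0.0, -1.0]]
force: [-0.1, 0.4, -0.6]
opening: 0.0601
```

Call:
{"api": "apply_moves", "payload": {"series": [[0,0,0,0,0,0],[0,0,0,0,0,0],[0,0,0,0,0,0],[0,0,0,0,0,0],[0,0,0,0,0,0]]}}

```text
clock: 57.57
eef_pos: [0.5129, 0.2629, 0.2293]
tool_rot: [[0.996, -0.084, 0.0], [-0.084, -0.996, 0.0], [0.0, -0.0, -1.0]]
force: [-0.2, 0.1, -0.8]
opening: 0.06
```

```bash
python3 - <<'E'
from jars import *
s=st(); c=cap("scene","s33"); jars(c); crop(c,220,220,380,330,5,"s33c")
c=cap("top"); P=cloud(c); U=np.stack([w2u(q) for q in P.reshape(-1,3)]).reshape(480,640,2)
for b in(80,0,-80):
    m=(P[...,2]>.012)&(P[...,2]<.03)&(U[...,0]<-64)&(U[...,0]>-100)&(abs(U[...,1]-b)<25); print(b,m.sum(),np.round(np.percentile(U[m][:,0],2),1))
E
```

```text
t 57.57 pos [0.5129, 0.2629, 0.2293] F [-0.2, 0.1, -0.8] open 0.06 q [-39.7, 25.2, 15.5, 94.0, -7.4, 61.8, -27.0]
[[0.996, -0.084, 0.0], [-0.084, -0.996, 0.0], [0.0, -0.0, -1.0]]
counter px [189 203] xy 534.2 -412.2 r 23.8 z 54.9 rgb [ 79 143 250]
counter px [445 219] xy 376.3 272.9 r 21.7 z 54.3 rgb [255 172 197]
counter px [191 247] xy 681.3 -323.4 r 21.7 z 54.6 rgb [ 79 144 250]
unit px [268 246] xy 651.9 -119.0 r 22.0 z 102.7 rgb [48 49 50]
unit px [288 252] xy 655.4 -64.5 r 22.6 z 102.7 rgb [48 49 50]
unit px [306 251] xy 638.4 -26.3 r 21.1 z 102.8 rgb [48 49 50]
unit px [332 267] xy 665.7 47.3 r 22.7 z 102.6 rgb [48 48 50]
80 58 -82.9
0 60 -83.3
-80 58 -82.5
```

View pics/s33c.png

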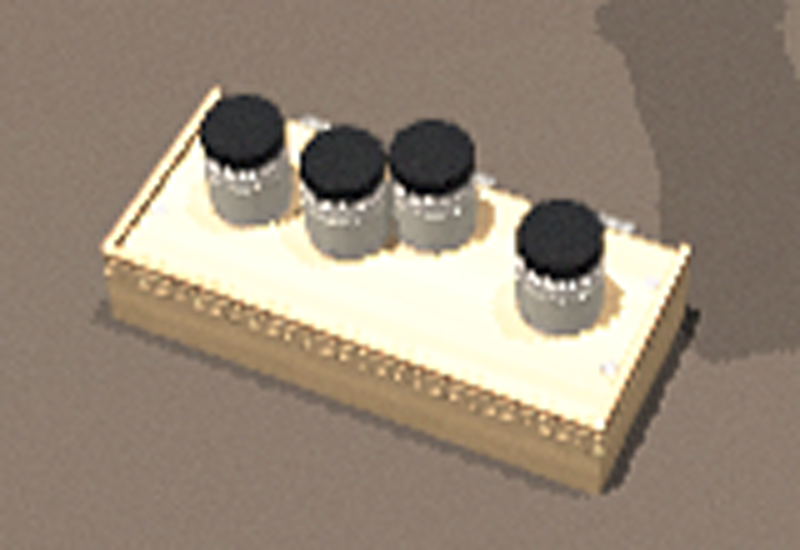

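All four jars are upright and still at (243,150), (343,190), (432,185) and (560,265). The drawer pulls are level and the robot is clear of everything. Handing in.

```bash
python3 -c "
from rig import manip; print(manip.finish_job())"
```

```text
the job is handed in; nothing more can be done
None
```

The job is done and handed in at about 58 s of the 210 s allowed. `finish_job` returned no verdict.

- **Drawers:** I slid out both reversed drawers (outer bays), turned them end for end and pushed them in by the pull until they hit a hard stop. In the last check the three pull ends stood at −82.9, −83.3 and −82.5 mm in the unit frame (nominal −84). The two I turned match the middle drawer, which I left alone, to within 1 mm.
- **Jars:** All four jars stand upright on the unit top. Their lids are level at 102.6–102.8 mm in the scene view, and in two pictures about 1 s apart they were still.
- **Knocked jar:** One placed jar was shifted about 3 cm while the arm was away from it. It is still upright and well inside the edge, touching its neighbour, so I left it there.
- **Everything else:** I didn't touch the filter, bearing, carton, or the blue and pink look-alikes; they look unmoved. The grip never visibly slackened.

The cameras disagreed by 1–4 mm on absolute positions, so I relied on the wrist camera and contact force for fine alignment.

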